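# Sort leftover fasteners into the parts tray

## Task

Hook the parts tray behind its far lip and drag it along the board, without lifting it, until it sits squarely against the two front stops; only then put every big bolt, nut and washer lying loose on the bare board (not the small ones on the cards) into the compartment that already holds one of its kind. When all are in, push the loaded tray back squarely against the two rear stops, and leave the jar, the carton and the screwdriver alone.

Things in the scene. Friction and masses are not known exactly. Their poses are not given: they have to be found in the camera images.
- stops: four low wooden stop blocks (20 x 36 x 15 high) fixed to the board, marking the tray's lane. Origin on the board amid them; x points from the front pair (nearer the robot) to the rear pair. Blocks centred at x = +-110, y = +-105 mm: 174 mm free between the blocks of a pair for reaching the lip. Tray origin is at x = -50 when it touches the front stops, +50 at the rear stops
- tray: shallow open aluminium parts tray, loose, about 0.4 kg, 100 (x) x 250 (y) x 25 mm high, floor 3 thick, walls 4; near and far walls have a lip sticking out 8 mm more at the top. Origin under its centre, x towards the far lip, y along the tray. It starts near the rear stops. Each of its 3 compartments holds one sample (bolt, nut or washer), in an order that changes
- tray_far_lip (a point): middle of the outer edge of the tray's far lip: tray x = +58, 23 mm up; the lip is 4 mm thick, its top 25 mm up. The near lip is its mirror image at x = -58
- tray_mid (a point): middle of the tray's inner floor (3 mm above its underside). Two dividers at tray y = +-41 mm, as high as the walls, make three compartments in a row centred at y = -82, 0 and +82, each 92 (x) x 78 (y) inside
- bolt0_c (a point): the sample bolt in the tray: plain steel hex bolt, shank 16 mm diameter x 50 long with a hexagonal head 24 mm across flats, 10 thick; lies on its side. The point is on its axis 30 mm from the head's outer end (half-way along), 10 mm above what it lies on; its x axis runs along the bolt from head to tip
- nut0_c (a point): the sample nut in the tray: plain steel hex nut, 30 mm across flats (35 over corners), 16 thick, lying flat. The point is its centre; flats face its own +-y and the directions 60 deg from it, z is the hole's axis
- washer0_c (a point): the sample washer in the tray: thick plain steel washer, 40 mm outside diameter, hole 17, 8 thick, lying flat. The point is its centre, z its axis
- bolt1_c (a point): loose bolt on the board beside the lane (may be absent), like the sample: plain steel hex bolt, shank 16 mm diameter x 50 long with a hexagonal head 24 mm across flats, 10 thick; lies on its side. The point is on its axis 30 mm from the head's outer end (half-way along), 10 mm above what it lies on; its x axis runs along the bolt from head to tip
- bolt2_c (a point): loose bolt on the board beside the lane (may be absent), like the sample: plain steel hex bolt, shank 16 mm diameter x 50 long with a hexagonal head 24 mm across flats, 10 thick; lies on its side. The point is on its axis 30 mm from the head's outer end (half-way along), 10 mm above what it lies on; its x axis runs along the bolt from head to tip
- nut1_c (a point): loose nut on the board beside the lane (may be absent), like the sample: plain steel hex nut, 30 mm across flats (35 over corners), 16 thick, lying flat. The point is its centre; flats face its own +-y and the directions 60 deg from it, z is the hole's axis
- nut2_c (a point): loose nut on the board beside the lane (may be absent), like the sample: plain steel hex nut, 30 mm across flats (35 over corners), 16 thick, lying flat. The point is its centre; flats face its own +-y and the directions 60 deg from it, z is the hole's axis
- washer1_c (a point): loose washer on the board beside the lane (may be absent), like the sample: thick plain steel washer, 40 mm outside diameter, hole 17, 8 thick, lying flat. The point is its centre, z its axis
- washer2_c (a point): loose washer on the board beside the lane (may be absent), like the sample: thick plain steel washer, 40 mm outside diameter, hole 17, 8 thick, lying flat. The point is its centre, z its axis
- jar: amber glass jar with dark lid, 64 mm diameter, 90 high, a bystander; origin under its centre
- carton: closed cardboard carton 80 x 110 x 60 high, a bystander; origin under its centre
- screwdriver_grip (a point): black-handled screwdriver lying on the board, a bystander; the point is on its handle
Not all that is in view belongs to the job. What is shaped like the part that bears bolt1_c but orange is not meant.

How it is judged:
On the way, in this order (a step that is already met when the one before it is completed fails the run):
1. the tray has been dragged up against the front stops (x of tray in the frame of stops below -0.038 m and angle between the x axis of tray and the x axis of stops, either way round below 0.09 rad and y of tray in the frame of stops between -0.03 and 0.03 m and linear speed of tray below 0.02 m/s), for 0.2 s.
2. with the tray at the front stops, every loose fastener lies in the compartment of its kind (x of tray in the frame of stops below -0.038 m and angle between the x axis of tray and the x axis of stops, either way round below 0.09 rad and y of tray in the frame of stops between -0.03 and 0.03 m and x of bolt0_c in the frame of tray between -0.05 and 0.05 m and z of bolt0_c in the frame of tray between 0 and 0.04 m and x of bolt1_c in the frame of tray between -0.05 and 0.05 m and z of bolt1_c in the frame of tray between 0 and 0.04 m and x of bolt2_c in the frame of tray between -0.05 and 0.05 m and z of bolt2_c in the frame of tray between 0 and 0.04 m and ((y of bolt0_c in the frame of tray between -0.12 and -0.044 m and y of bolt1_c in the frame of tray between -0.12 and -0.044 m and y of bolt2_c in the frame of tray between -0.12 and -0.044 m) or (y of bolt0_c in the frame of tray between -0.038 and 0.038 m and y of bolt1_c in the frame of tray between -0.038 and 0.038 m and y of bolt2_c in the frame of tray between -0.038 and 0.038 m) or (y of bolt0_c in the frame of tray between 0.044 and 0.12 m and y of bolt1_c in the frame of tray between 0.044 and 0.12 m and y of bolt2_c in the frame of tray between 0.044 and 0.12 m)) and x of nut0_c in the frame of tray between -0.05 and 0.05 m and z of nut0_c in the frame of tray between 0 and 0.04 m and x of nut1_c in the frame of tray between -0.05 and 0.05 m and z of nut1_c in the frame of tray between 0 and 0.04 m and x of nut2_c in the frame of tray between -0.05 and 0.05 m and z of nut2_c in the frame of tray between 0 and 0.04 m and ((y of nut0_c in the frame of tray between -0.12 and -0.044 m and y of nut1_c in the frame of tray between -0.12 and -0.044 m and y of nut2_c in the frame of tray between -0.12 and -0.044 m) or (y of nut0_c in the frame of tray between -0.038 and 0.038 m and y of nut1_c in the frame of tray between -0.038 and 0.038 m and y of nut2_c in the frame of tray between -0.038 and 0.038 m) or (y of nut0_c in the frame of tray between 0.044 and 0.12 m and y of nut1_c in the frame of tray between 0.044 and 0.12 m and y of nut2_c in the frame of tray between 0.044 and 0.12 m)) and x of washer0_c in the frame of tray between -0.05 and 0.05 m and z of washer0_c in the frame of tray between 0 and 0.04 m and x of washer1_c in the frame of tray between -0.05 and 0.05 m and z of washer1_c in the frame of tray between 0 and 0.04 m and x of washer2_c in the frame of tray between -0.05 and 0.05 m and z of washer2_c in the frame of tray between 0 and 0.04 m and ((y of washer0_c in the frame of tray between -0.12 and -0.044 m and y of washer1_c in the frame of tray between -0.12 and -0.044 m and y of washer2_c in the frame of tray between -0.12 and -0.044 m) or (y of washer0_c in the frame of tray between -0.038 and 0.038 m and y of washer1_c in the frame of tray between -0.038 and 0.038 m and y of washer2_c in the frame of tray between -0.038 and 0.038 m) or (y of washer0_c in the frame of tray between 0.044 and 0.12 m and y of washer1_c in the frame of tray between 0.044 and 0.12 m and y of washer2_c in the frame of tray between 0.044 and 0.12 m))), for 0.2 s.
At the end, for the whole second after the job is handed in: The tray rests flat within 12 mm of touching the rear stops, within 30 mm of the lane's middle sideways and 0.09 rad of straight; every fastener that was loose lies still in the compartment with the sample of its kind, its centre under 40 mm above the tray's underside (x of tray in the frame of stops above 0.038 m and angle between the x axis of tray and the x axis of stops, either way round below 0.09 rad and y of tray in the frame of stops between -0.03 and 0.03 m and linear speed of each of tray, bolt1, bolt2, nut1, nut2, washer1, washer2 below 0.02 m/s and x of bolt0_c in the frame of tray between -0.05 and 0.05 m and z of bolt0_c in the frame of tray between 0 and 0.04 m and x of bolt1_c in the frame of tray between -0.05 and 0.05 m and z of bolt1_c in the frame of tray between 0 and 0.04 m and x of bolt2_c in the frame of tray between -0.05 and 0.05 m and z of bolt2_c in the frame of tray between 0 and 0.04 m and ((y of bolt0_c in the frame of tray between -0.12 and -0.044 m and y of bolt1_c in the frame of tray between -0.12 and -0.044 m and y of bolt2_c in the frame of tray between -0.12 and -0.044 m) or (y of bolt0_c in the frame of tray between -0.038 and 0.038 m and y of bolt1_c in the frame of tray between -0.038 and 0.038 m and y of bolt2_c in the frame of tray between -0.038 and 0.038 m) or (y of bolt0_c in the frame of tray between 0.044 and 0.12 m and y of bolt1_c in the frame of tray between 0.044 and 0.12 m and y of bolt2_c in the frame of tray between 0.044 and 0.12 m)) and x of nut0_c in the frame of tray between -0.05 and 0.05 m and z of nut0_c in the frame of tray between 0 and 0.04 m and x of nut1_c in the frame of tray between -0.05 and 0.05 m and z of nut1_c in the frame of tray between 0 and 0.04 m and x of nut2_c in the frame of tray between -0.05 and 0.05 m and z of nut2_c in the frame of tray between 0 and 0.04 m and ((y of nut0_c in the frame of tray between -0.12 and -0.044 m and y of nut1_c in the frame of tray between -0.12 and -0.044 m and y of nut2_c in the frame of tray between -0.12 and -0.044 m) or (y of nut0_c in the frame of tray between -0.038 and 0.038 m and y of nut1_c in the frame of tray between -0.038 and 0.038 m and y of nut2_c in the frame of tray between -0.038 and 0.038 m) or (y of nut0_c in the frame of tray between 0.044 and 0.12 m and y of nut1_c in the frame of tray between 0.044 and 0.12 m and y of nut2_c in the frame of tray between 0.044 and 0.12 m)) and x of washer0_c in the frame of tray between -0.05 and 0.05 m and z of washer0_c in the frame of tray between 0 and 0.04 m and x of washer1_c in the frame of tray between -0.05 and 0.05 m and z of washer1_c in the frame of tray between 0 and 0.04 m and x of washer2_c in the frame of tray between -0.05 and 0.05 m and z of washer2_c in the frame of tray between 0 and 0.04 m and ((y of washer0_c in the frame of tray between -0.12 and -0.044 m and y of washer1_c in the frame of tray between -0.12 and -0.044 m and y of washer2_c in the frame of tray between -0.12 and -0.044 m) or (y of washer0_c in the frame of tray between -0.038 and 0.038 m and y of washer1_c in the frame of tray between -0.038 and 0.038 m and y of washer2_c in the frame of tray between -0.038 and 0.038 m) or (y of washer0_c in the frame of tray between 0.044 and 0.12 m and y of washer1_c in the frame of tray between 0.044 and 0.12 m and y of washer2_c in the frame of tray between 0.044 and 0.12 m)) and angle between tray's own z axis and vertical below 0.05 rad).
It fails at once if the tray is lifted off the board or tipped (height (world z) of tray above 0.02 m or angle between tray's own z axis and vertical above 0.25 rad).
It fails at once if a bystander (jar, carton, screwdriver) is moved more than 25 mm (distance of any of jar, carton, screwdriver_grip from where it was at the start of the episode above 0.025 m).
Of bolt1, nut1, washer1, washer2, bolt2, nut2 only 4 to 6 are there at a start; the rules pass over those that are not, and their reading is None.
At some moment in a run one of bolt1, bolt2, nut1, nut2, washer1, washer2 may be knocked a few centimetres aside while the robot is not near it.
Once in a run the grip may slacken for a moment while it holds something.
It also fails if it takes over 210 s, if anything falls off the work surface, if the arm or the gripper's body presses on something with over 40 N, if the wrist force passes 120 N, or if a joint passes its speed limit or range.

## Robot

A 6-joint arm with a two-finger parallel gripper is mounted at the origin on the work surface. World frame = base frame: x ahead of the robot, y to its left, z up, the work surface at z = 0. Lengths are in m, angles in rad, forces in N, time in s.
With the tool pointing down it reaches from about 0.3 to 0.75 m from the base axis. Payload 8.5 kg.
Tool frame: the origin (TCP) lies on the centre line of the jaws, within the pads' length; the fingertips stand 17 mm ahead of it and the grasp point (between the pads) lies 2 mm behind it; y points along the fingers, z is the direction in which the jaws open and shut, and the axes are right-handed (so a half turn about y gives the same grasp; the last joint's range is limited). The gripper opens to 85 mm and grips with 20 to 120 N. Pads are 22 mm wide; open, the fingers measure 114 mm over their backs; the gripper's body (76 mm by 85 mm) begins 54 mm behind the grasp point. The pads swing forward as they close: fully open they stand 13 mm farther back than shut.
Start: joints at [1.021, 0.381, 1.297, -0, 1.464, -0.215], TCP at [0.181, 0.519, 0.214] pointing down, gripper open.
Joint ranges: [-3.11, 3.11], [-0.89, 2.33], [0.22, 2.48], [-1.42, 4.56], [0.17, 2.85], [-2.88, 2.88]. Speed limits (rad/s): [2.39, 2.39, 3.14, 3.14, 3.14, 3.14].

## Interface

Orientations are given as a rotation vector (axis times angle).
In Python, from cell import arm gives the robot as it stands.
- The arm moves only by the tool send_rows, never from a script. Its argument "moves" is a list of rows, each a list of 7 numbers: the shift along the tool's x, y, z in mm, then the turn, a rotation vector about the tool's x, y, z in rad, then the opening, from 0 (shut) to 1 (fully open). In form: [[dx, dy, dz, ax, ay, az, claw], ...]. A call has 1 to 20 rows; each row shifts and turns the commanded pose from where the row before left it, along the tool's axes as they then stand; what a row does not reach is not made up. A row lasts 1/12 s, in which the tool goes at most 41.7 mm and 7.16 degrees, less where a joint would pass 70% of its speed; a pose out of reach is approached as far as the arm can. A call with a gripper value outside its range is refused whole. The fingers move at their own pace and stop on an object; "grip_force" is the grip in N (left out, the last holds). Time passes only in rows, so rows that do not move let the fingers close. It gives the time, the measured TCP pose, the force and the opening at its end, in the units of the state.
- arm.sense(): the state, without advancing time (a new reading comes with each control period).
- arm.grab_frame(name): name is "scene" or "side" or "wrist"; returns a dict with "image" (420x560x3 uint8, blue, green, red), "fx", "fy", "cx", "cy" (pixels), "view" (4x4, takes a point from world to camera coordinates); the wrist camera has in their place "tool_from_camera" (4x4, takes a point from camera to tool coordinates, whose origin is the TCP and whose axes are the tool frame's). Camera axes: x right, y down, z forward; pixel columns grow to the right and rows downward; lengths in m; the calibration is good to about 2 mm. A picture is of the moment at which its call begins: read the wrist's pose just before it. There is no depth.
- arm.finish_job(): hands the job in, once; it reports no verdict.
The state is a dict: "t": time; "joints": joint angles; "qvel": joint speeds; "tau": joint torques, N m; "eef_pos": TCP position; "tcp_rot": TCP orientation; "wrist_force": force on the tool from outside, world axes, zero at the start; "wrist_torque": the same for the moment, N m; "grip_width": finger opening in m.
Only numpy, scipy, OpenCV 4.12 (cv2) and the standard library are available. Lean on these libraries where they do the work, as an engineer would, in place of code of your own. Each camera call takes 0.05 s, during which the arm holds its last target.

## Working session

There is one attempt and no reset: what is moved stays moved. The work goes in short steps, Python scripts to look and compute and a tool call to move; the robot and the scene stay as the last step left them, time stands still between calls to the robot, and variables do not carry over. Pictures are saved under pics/ and viewed, and the job is handed in when it is done.

Besides the shell and the picture viewer there is one more tool, called after "Emit:" by a JSON object that holds its "api" and its "payload", one argument or row to a line. send_rows: Moves the arm, as the interface text tells. Its arguments: {"type":"object","properties":{"moves":{"type":"array"},"grip_force":{"type":"number"}},"required":["moves"]}

```bash
mkdir -p pics; ls
cat > h.py <<'E'
import numpy as np, cv2
from cell import arm
from scipy.spatial.transform import Rotation as R
def snap(n,name):
    s=arm.sense(); f=arm.grab_frame(n); cv2.imwrite('pics/%s.png'%name,f['image'])
    if n=='wrist':
        T=np.eye(4);T[:3,:3]=R.from_rotvec(s['tcp_rot']).as_matrix();T[:3,3]=s['eef_pos']
        C=T@np.array(f['tool_from_camera'])
    else: C=np.linalg.inv(np.array(f['view']))
    np.savez('pics/%s.npz'%name,C=C,K=[f['fx'],f['fy'],f['cx'],f['cy']])
    return f['image']
def px(name,u,v,z=0.):
    d=np.load('pics/%s.npz'%name);C=d['C'];fx,fy,cx,cy=d['K']
    r=C[:3,:3]@np.array([(u-cx)/fx,(v-cy)/fy,1]);o=C[:3,3]
    return (o+r*(z-o[2])/r[2])
def proj(name,p):
    d=np.load('pics/%s.npz'%name);C=np.linalg.inv(d['C']);fx,fy,cx,cy=d['K']
    q=C[:3,:3]@np.array(p)+C[:3,3];return np.array([fx*q[0]/q[2]+cx,fy*q[1]/q[2]+cy])
def crop(name,x0,y0,x1,y1,k,out):
    i=cv2.imread('pics/%s.png'%name)[y0:y1,x0:x1]
    cv2.imwrite('pics/%s.png'%out,cv2.resize(i,None,fx=k,fy=k,interpolation=cv2.INTER_CUBIC))
def st():
    s=arm.sense();print({k:np.round(s[k],3).tolist() for k in('t','joints','eef_pos','tcp_rot','wrist_force','grip_width')});print(np.round(R.from_rotvec(s['tcp_rot']).as_matrix(),3))
E
python3 - <<'E'
from h import *
st()
for n in('scene','side','wrist'):
    snap(n,n+'0');d=np.load('pics/%s0.npz'%n);print(n,np.round(d['C'],3).tolist(),d['K'])
E
```

```text
pics
{'t': 0.0, 'joints': [1.021, 0.381, 1.298, 0.0, 1.464, -0.215], 'eef_pos': [0.181, 0.519, 0.213], 'tcp_rot': [-1.556, 0.263, -0.262], 'wrist_force': [0.302, 0.175, -0.116], 'grip_width': 0.085}
[[ 0.944 -0.001  0.329]
 [-0.329 -0.001  0.944]
 [-0.    -1.    -0.001]]
scene [[-0.75, 0.576, -0.325, 0.961], [0.661, 0.643, -0.387, 0.516], [-0.014, -0.505, -0.863, 1.18], [0.0, 0.0, 0.0, 1.0]] [505.11886816 505.11886816 279.29834562 206.06096503]
side [[0.999, -0.025, 0.048, 0.473], [-0.054, -0.57, 0.82, -0.866], [0.006, -0.821, -0.571, 0.669], [0.0, 0.0, 0.0, 1.0]] [429.67929251 429.67929251 273.35142006 197.789454  ]
wrist [[0.328, 0.9, 0.286, 0.107], [0.945, -0.312, -0.102, 0.545], [-0.002, 0.303, -0.953, 0.373], [0.0, 0.0, 0.0, 1.0]] [328.47975585 328.47975585 275.24432647 209.06845121]
```

View pics/scene0.png

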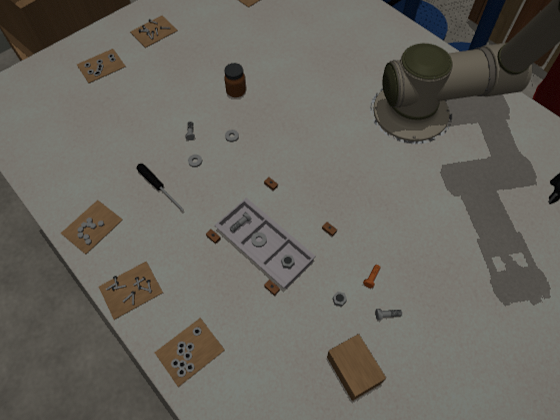

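View pics/side0.png

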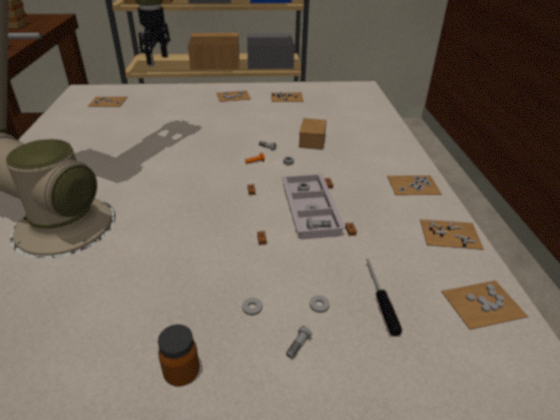

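View pics/wrist0.png

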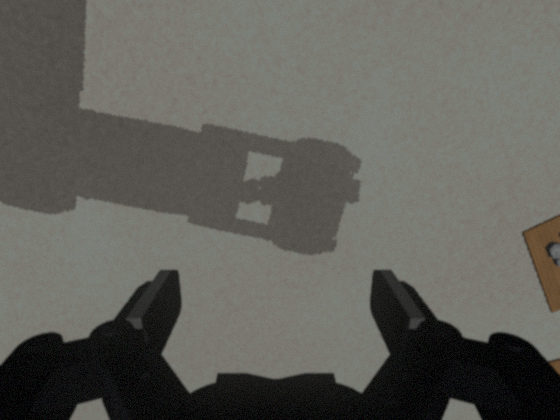

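Scene view: the tray is at about (265,245), with stops at (271,184), (213,236), (329,229) and (272,287). Loose on the board are bolts at (190,130) and (388,314), washers at (195,160) and (232,135), and a nut at (340,299). The orange bolt at (372,276) is the decoy. Next I'll enlarge the crops.

Run:
```python
from h import *
crop('scene0',170,105,350,240,4.4,'c1')
crop('scene0',195,165,420,335,3.5,'c2')
```

```text
(no output)
```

View pics/c1.png

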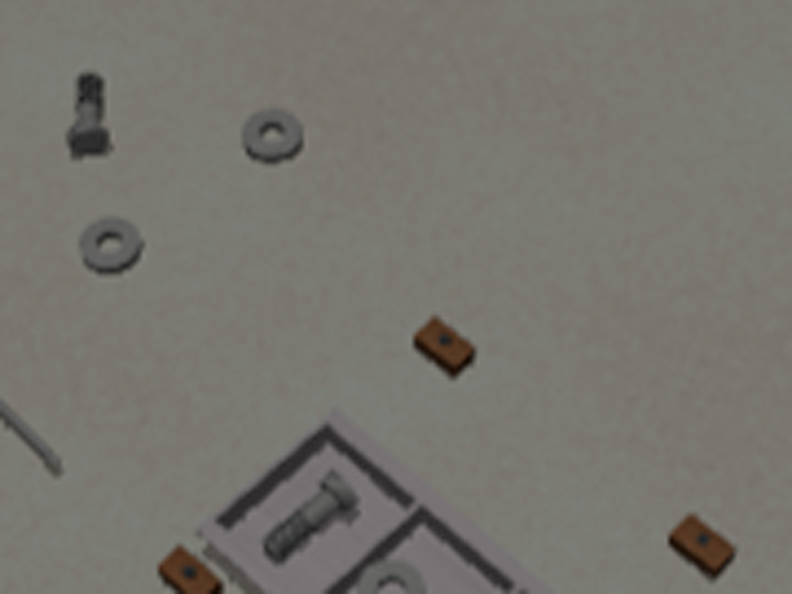

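View pics/c2.png

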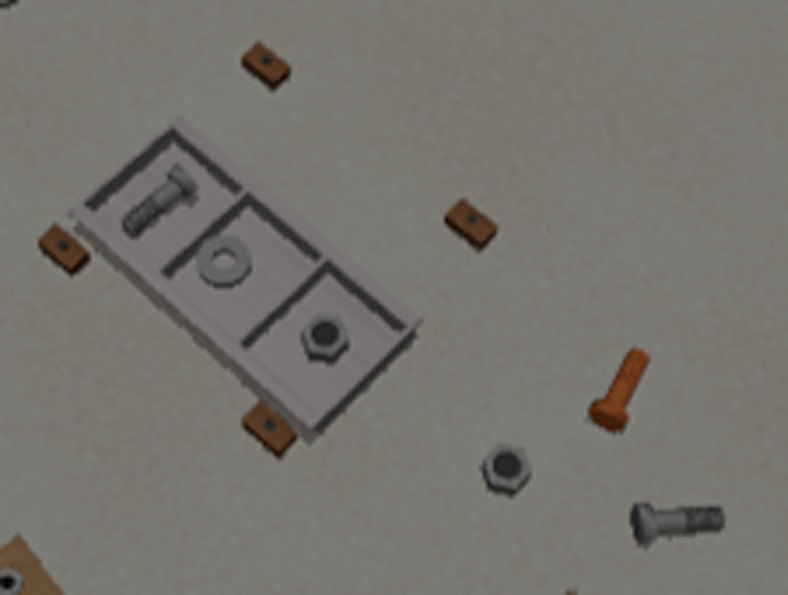

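Run:
```python
from h import *
def c1(x,y):return 170+x/4.4,105+y/4.4
def c2(x,y):return 195+x/3.5,165+y/3.5
P={}
for n,p,z in [('FR(y-)',c1(446,341),.015),('FL',c1(703,540),.015),('RR',c1(190,573),.015),('RL',c2(269,425),.015),
 ('bolt1 head',c1(90,140),.012),('bolt1 tip',c1(90,80),.010),('washA(upper)',c1(272,132),.008),('washB',c1(110,243),.008),
 ('nut',c2(507,465),.016),('bolt2 head',c2(636,524),.012),('bolt2 tip',c2(720,517),.008),('or head',c2(604,412),.012),('or tip',c2(641,356),.01),
 ('tray NR',c2(178,120),.025),('tray NL',c2(420,322),.025),('tray FR',c2(73,212),.025),('tray FL',c2(310,437),.025),('nut0',c2(325,334),.019),('wash0',c2(224,259),.011),('bolt0h',c2(190,182),.014),('bolt0t',c2(130,226),.014)]:
    P[n]=px('scene0',*p,z)[:2]; print(n,np.round(P[n]*1000,1))
S=[P[k] for k in('FR(y-)','FL','RR','RL')]
c=np.mean(S,axis=0);x=(S[2]+S[3]-S[0]-S[1]);y=S[1]+S[3]-S[0]-S[2]
print('c',c*1000,np.degrees(np.arctan2(x[1],x[0])),np.degrees(np.arctan2(-y[0],y[1])),np.linalg.norm(x)/2,np.linalg.norm(y)/2)
# side check
for n,p in P.items(): print(n,np.round(proj('side0',[*p,.01]),0),end=' ')
```

```text
FR(y-) [489.3 -77.3]
FL [467.9 130.3]
RR [708.2 -55. ]
RL [686.7 152.4]
bolt1 head [ 560.1 -357. ]
bolt1 tip [ 529. -400.]
washA(upper) [ 464.2 -283.9]
washB [ 599.  -283.3]
nut [583.7 283.7]
bolt2 head [546.7 370.7]
bolt2 tip [499.  404.8]
or head [504.1 300.4]
or tip [452.7 288.1]
tray NR [579.2 -77.4]
tray NL [557.4 168.3]
tray FR [688.  -67.8]
tray FL [673.7 180.9]
nut0 [612.5 128.1]
wash0 [625.5  30.8]
bolt0h [603.6 -34.7]
bolt0t [660.9 -35.6]
c [588.04307715  37.57919924] 5.796476803083849 5.894467736975478 0.2199487835760678 0.20856329815262664
FR(y-) [261. 236.] FL [251. 188.] RR [350. 227.] RL [328. 182.] bolt1 head [303. 331.] bolt1 tip [289. 352.] washA(upper) [251. 303.] washB [319. 300.] nut [288. 159.] bolt2 head [274. 146.] bolt2 tip [259. 142.] or head [262. 157.] or tip [245. 160.] tray NR [298. 235.] tray NL [282. 180.] tray FR [343. 231.] tray FL [322. 176.] nut0 [303. 187.] wash0 [312. 207.] bolt0h [306. 223.] bolt0t [330. 223.]
```

```bash
cat >> h.py <<'E'
LC=np.array([.588,.0376]);LA=np.radians(5.85)
LX=np.array([np.cos(LA),np.sin(LA)]);LY=np.array([-LX[1],LX[0]])
def lane(p): d=np.array(p[:2])-LC;return np.round([d@LX*1000,d@LY*1000],1)
def unl(x,y): return LC+x/1000*LX+y/1000*LY
def go(x,y,z,yaw):
    "mm, deg; prints turn about tool y (do first), then shift"
    s=arm.sense();M=R.from_rotvec(s['tcp_rot']).as_matrix();p=np.array(s['eef_pos'])*1000
    cur=np.degrees(np.arctan2(M[1,2],M[0,2]));d=(yaw-cur+90)%180-90
    ideal=R.from_matrix(np.column_stack([[np.sin(np.radians(cur+d)),-np.cos(np.radians(cur+d)),0],[0,0,-1],[np.cos(np.radians(cur+d)),np.sin(np.radians(cur+d)),0]]))
    rv=(R.from_matrix(M).inv()*ideal).as_rotvec()
    sh=ideal.as_matrix().T@(np.array([x,y,z])-p)
    print('yaw',round(cur,1),'q6',round(s['joints'][5],2),'turn(rv)',np.round(rv,3),'shift',np.round(sh,1),'pos',np.round(p,1),'t',round(s['t'],2),'F',np.round(s['wrist_force'],1),'g',round(s['grip_width'],4))
E
python3 - <<'E'
from h import *
go(703,57,150,95.85)
E
```

```text
yaw 70.8 q6 -0.22 turn(rv) [ 0.001 -0.437 -0.   ] shift [ 472.6   63.6 -513.1] pos [180.6 519.3 213.6] t 0.15 F [ 0.  -0.5  0.1] g 0.0855
```

Emit:
{"api": "send_rows", "payload": {
  "moves": [
    [0,0,0,0,-0.109,0,1],
    [0,0,0,0,-0.109,0,1],
    [0,0,0,0,-0.109,0,1],
    [0,0,0,0,-0.11,0,1],
    [19.7,0,-21.4,0,0,0,1],
    [19.7,0,-21.4,0,0,0,1],
    [19.7,0,-21.4,0,0,0,1],
    [19.7,0,-21.4,0,0,0,1],
    [19.7,0,-21.4,0,0,0,1],
    [19.7,0,-21.4,0,0,0,1],
    [19.7,0,-21.4,0,0,0,1],
    [19.7,0,-21.4,0,0,0,1],
    [19.7,0,-21.4,0,0,0,1],
    [19.7,0,-21.4,0,0,0,1],
    [19.7,0,-21.4,0,0,0,1],
    [19.7,0,-21.4,0,0,0,1],
    [19.7,0,-21.4,0,0,0,1],
    [19.7,0,-21.4,0,0,0,1],
    [19.7,0,-21.4,0,0,0,1],
    [19.7,0,-21.4,0,0,0,1]
  ]
}}

```text
t: 1.82
eef_pos: [0.53, 0.2098, 0.2138]
tcp_rot: [-1.569, -0.08, 0.081]
wrist_force: [-0.8, 0.9, 0.1]
grip_width: 0.0854
```

Emit:
{"api": "send_rows", "payload": {
  "moves": [
    [19.7,6,-21.4,0,0,0,1],
    [19.7,8,-21.4,0,0,0,1],
    [19.7,8,-21.4,0,0,0,1],
    [19.7,8,-21.4,0,0,0,1],
    [19.7,8,-21.4,0,0,0,1],
    [19.7,8,-21.4,0,0,0,1],
    [19.7,8,-21.4,0,0,0,1],
    [19.7,8,-21.4,0,0,0,1],
    [0,0,0,0,0,0,1],
    [0,0,0,0,0,0,1]
  ]
}}

```text
t: 2.65
eef_pos: [0.7036, 0.0557, 0.1503]
tcp_rot: [-1.569, -0.077, 0.081]
wrist_force: [1.2, 0.2, 0.4]
grip_width: 0.0853
```

Run:
```python
from h import *
go(703,57,60,95.85)
snap('wrist','w1')
```

```text
yaw 95.8 q6 -1.76 turn(rv) [-0.001 -0.002 -0.002] shift [-0.5 90.3  1.4] pos [703.6  55.7 150.3] t 2.65 F [1.2 0.2 0.4] g 0.0853
```

View pics/w1.png

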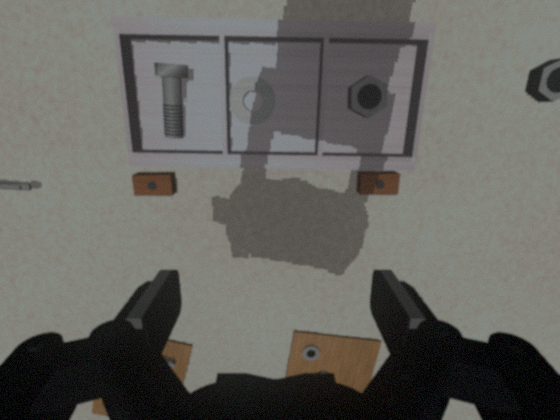

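Wrist view: the tray's far lip edge runs along v≈166 from u=125 to 415. The rear stops are at (154,184) and (379,182), with the jaws just beyond them.

Run:
```python
from h import *
for n,u,v,z in [('far L',126,168,.025),('far R',415,167,.025),('near',112,19,.025),('near2',436,24,.025),('s',154,185,.015),('s2',379,183,.015)]:
    p=px('w1',u,v,z);print(n,np.round(p*1000,1),lane(p))
```

```text
far L [691.9 -76.8  25. ] [  91.7 -124.4]
far R [665.5 174.8  25. ] [ 91.1 128.6]
near [576.2 -83.5  25. ] [ -24.1 -119.2]
near2 [554.4 165.6  25. ] [-20.3 130.7]
s [707.5 -56.1  15. ] [ 109.3 -105.4]
s2 [684.7 149.7  15. ] [107.7 101.7]
```

Emit:
{"api": "send_rows", "payload": {
  "moves": [
    [0,20,-3,0,0,0,1],
    [0,20,-3,0,0,0,1],
    [0,20,0,0,0,0,1],
    [0,20,0,0,0,0,1],
    [0,20,0,0,0,0,1],
    [0,10,0,0,0,0,1],
    [0,10,0,0,0,0,1],
    [0,5,0,0,0,0,1],
    [0,0,0,0,0,0,1],
    [0,0,0,0,0,0,1]
  ]
}}

```text
t: 3.53
eef_pos: [0.7044, 0.0509, 0.0279]
tcp_rot: [-1.569, -0.081, 0.079]
wrist_force: [-0.1, -0.6, 0.1]
grip_width: 0.0852
```

Run:
```python
from h import *
go(703,57,20,95.85)
snap('wrist','w2');snap('side','s2');crop('side2' if 0 else 's2',230,130,400,260,4.5,'s2c')
```

```text
yaw 95.9 q6 -1.77 turn(rv) [0.    0.    0.001] shift [-0.8  7.9  6.2] pos [704.4  50.9  27.9] t 3.53 F [-0.1 -0.6  0.1] g 0.0852
```

View pics/w2.png

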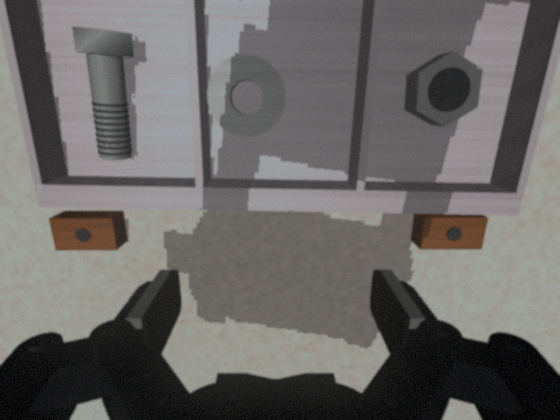

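View pics/s2c.png

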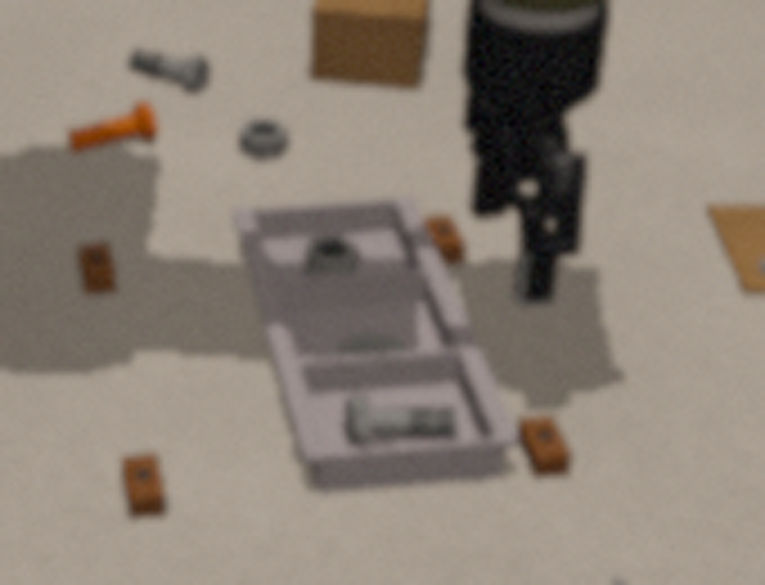

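Run:
```python
from h import *
for z in (0,.005,.01,.015,.02,.025):print(z,np.round(proj('s2',[.7095,.001,z]),1),np.round(proj('s2',[.7085,.011,z]),1))
```

```text
0 [345.7 216.5] [344.5 214.2]
0.005 [345.9 214.9] [344.7 212.6]
0.01 [346.1 213.4] [344.9 211.1]
0.015 [346.3 211.8] [345.1 209.5]
0.02 [346.5 210.2] [345.3 207.9]
0.025 [346.7 208.7] [345.5 206.4]
```

Run:
```python
from h import *
M=np.array([-.102,.9948,0])
for s in(-1,1):
  for z in (0.01,.03,.05):print(s,z,np.round(proj('s2',np.array([.7044,.0509,z])+s*.05*M),1))
crop('s2',310,150,370,215,10,'s2d')
```

```text
-1 0.01 [346.1 213.3]
-1 0.03 [346.9 207. ]
-1 0.05 [347.7 200.6]
1 0.01 [335.4 191.7]
1 0.03 [336.1 185.6]
1 0.05 [336.7 179.4]
```

View pics/s2d.png

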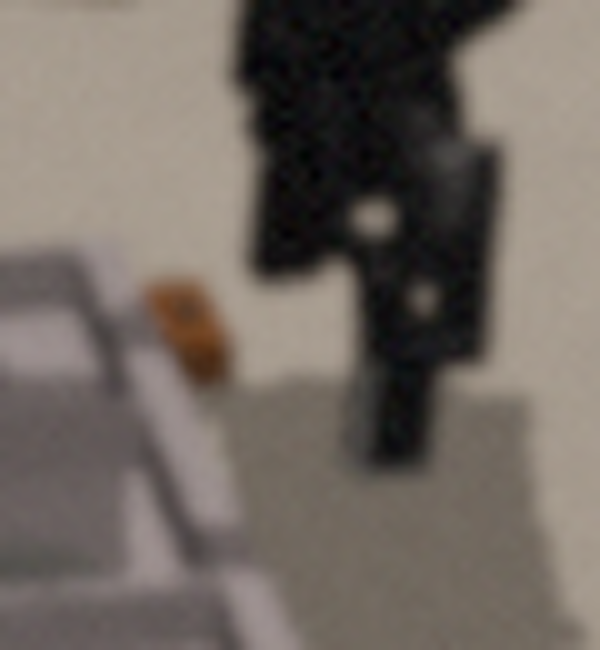

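Run:
```python
from h import *
M=np.array([-.102,.9948,0])
for z in (-.03,-.004,.004,.017,.03):
  for dx in(-.011,.011): print(-z,dx,[np.round(proj('w2',np.array([.7044,.0509,.0279-z])+s*.0425*M+dx*np.array([.9948,.102,0])),1) for s in(-1,1)])
```

```text
0.03 -0.011 [array([177.9, 264.3]), array([372. , 264.5])]
0.03 0.011 [array([182.2, 307.5]), array([367.6, 307.7])]
0.004 -0.011 [array([192.3, 240.8]), array([357.8, 240.9])]
0.004 0.011 [array([195.4, 278.8]), array([354.6, 279. ])]
-0.004 -0.011 [array([195.9, 234.9]), array([354.2, 235. ])]
-0.004 0.011 [array([198.7, 271.5]), array([351.3, 271.7])]
-0.017 -0.011 [array([201.1, 226.3]), array([349.1, 226.4])]
-0.017 0.011 [array([203.6, 260.9]), array([346.5, 261.1])]
-0.03 -0.011 [array([205.7, 218.8]), array([344.5, 218.9])]
-0.03 0.011 [array([207.9, 251.6]), array([342.3, 251.7])]
```

Emit:
{"api": "send_rows", "payload": {
  "moves": [
    [0,5,0,0,0,0,1],
    [0,5,0,0,0,0,1],
    [0,5,0,0,0,0,1],
    [0,0,0,0,0,0,1],
    [0,0,0,0,0,0,1]
  ]
}}

```text
t: 4.05
eef_pos: [0.7038, 0.0508, 0.0115]
tcp_rot: [-1.569, -0.079, 0.081]
wrist_force: [0.5, -0.4, 0.4]
grip_width: 0.0854
```

Run:
```python
from h import *
go(703,57,20,95.85)
snap('wrist','w3');snap('side','s3');crop('s3',310,150,370,215,10,'s3d')
```

```text
yaw 95.9 q6 -1.77 turn(rv) [-0.     0.    -0.001] shift [-0.2 -8.5  6.3] pos [703.8  50.8  11.5] t 4.05 F [ 0.5 -0.4  0.4] g 0.0854
```

View pics/s3d.png

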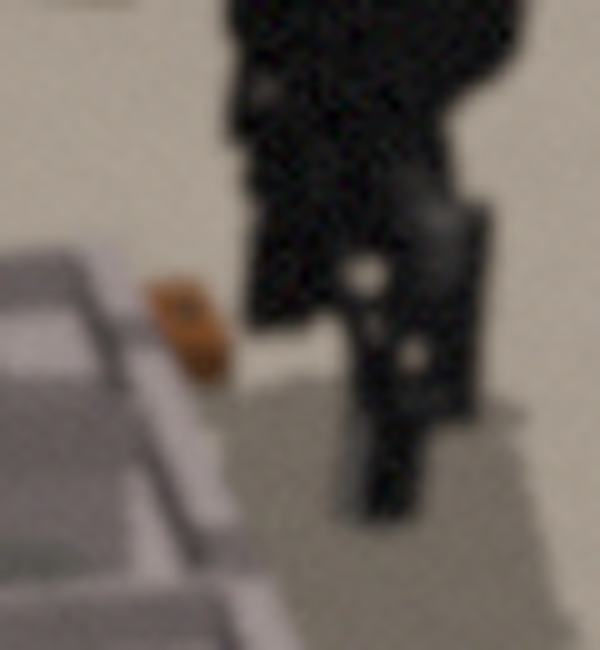

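View pics/w3.png

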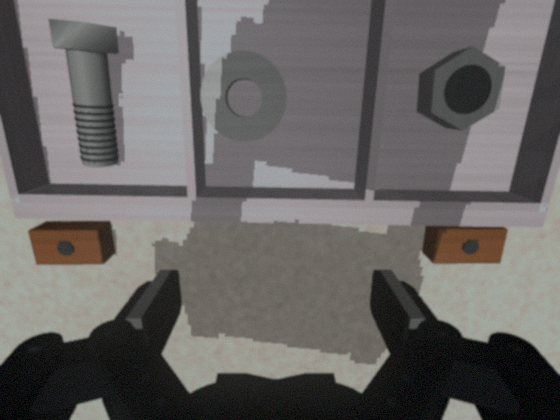

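Emit:
{"api": "send_rows", "payload": {
  "moves": [
    [0,-15,0,0,0,0,0.5],
    [0,-15,0,0,0,0,0],
    [0,0,0,0,0,0,0],
    [0,0,0,0,0,0,0],
    [0,0,0,0,0,0,0],
    [0,0,0,0,0,0,0],
    [0,0,0,0,0,0,0],
    [0,0,0,0,0,0,0]
  ]
}}

```text
t: 4.82
eef_pos: [0.7038, 0.0508, 0.0413]
tcp_rot: [-1.569, -0.079, 0.081]
wrist_force: [-0.1, 1.1, -0.6]
grip_width: -0.0002
```

Run:
```python
from h import *
go(703,57,20,95.85)
snap('wrist','w4');snap('side','s4');crop('s4',310,150,370,215,10,'s4d')
for z in(0,.01,.02,.03,.04,.05):print(z,proj('s4',[.7038,.0508,z]),proj('w4',[.7038,.0508,z]))
```

```text
yaw 95.9 q6 -1.77 turn(rv) [-0.     0.    -0.001] shift [-0.2 21.3  6.2] pos [703.8  50.8  41.3] t 4.82 F [-0.1  1.1 -0.6] g -0.0002
0 [339.96970957 205.22739981] [275.09498678 229.06422321]
0.01 [340.32755932 202.16706219] [275.08467809 234.81702092]
0.02 [340.68901595 199.07587842] [275.07336735 241.12901223]
0.03 [341.05413428 195.95337976] [275.060901   248.08589583]
0.04 [341.42297023 192.79908796] [275.04709241 255.79182473]
0.05 [341.79558087 189.61251495] [275.03171245 264.37465628]
```

View pics/s4d.png

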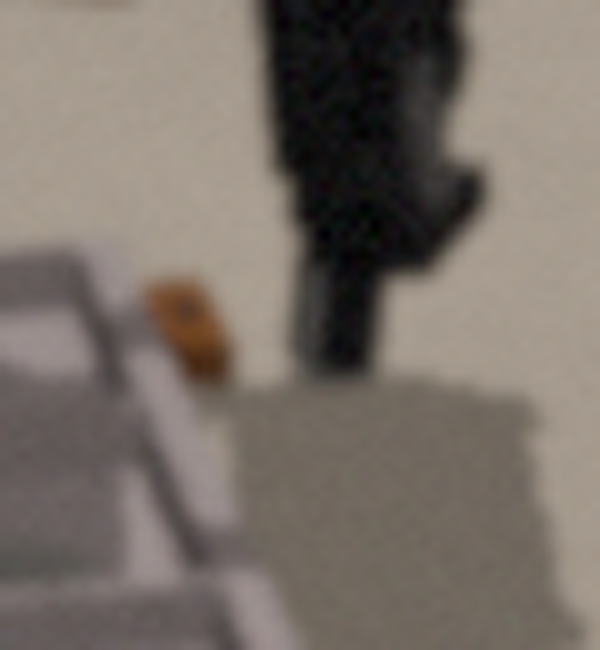

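View pics/w4.png

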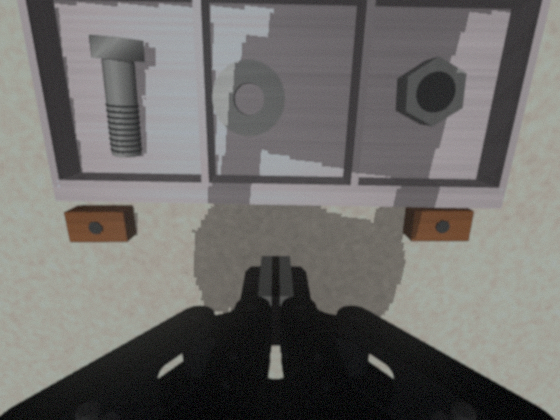

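Run:
```python
from h import *
for w,a,b in(('w4',(96,228),(442,226)),('w3',(66,248),(470,247)),('w1',(153,185),(379,183))):
  for z in(.015,.0,-.02,.03):
    p,q=px(w,*a,z),px(w,*b,z);print(w,z,np.linalg.norm(p-q),lane(p),lane(q))
```

```text
w4 0.015 0.20936611904853306 [ 110.1 -107.1] [108.7 102.2]
w4 0.0 0.22623392300730305 [ 115.9 -115.9] [114.3 110.3]
w4 -0.02 0.24872432828566304 [ 123.5 -127.6] [121.8 121.2]
w4 0.03 0.1924983150897631 [104.4 -98.4] [103.1  94.1]
w3 0.015 0.20943619737376573 [ 109.8 -107.1] [109.1 102.3]
w3 0.0 0.22953624290027677 [ 116.6 -117.5] [115.9 112. ]
w3 -0.02 0.2563363036022914 [ 125.7 -131.4] [124.8 124.9]
w3 0.03 0.1893361518472547 [103.  -96.7] [102.4  92.6]
w1 0.015 0.20800574119820575 [ 109.3 -106.3] [107.7 101.7]
w1 0.0 0.21857407048892658 [ 112.9 -112. ] [111.1 106.5]
w1 -0.02 0.23266517620988766 [ 117.6 -119.7] [115.7 113. ]
w1 0.03 0.19743741190748498 [ 105.8 -100.6] [104.2  96.9]
```

Emit:
{"api": "send_rows", "payload": {
  "moves": [
    [0,10,0,0,0,0,0],
    [0,8,0,0,0,0,0],
    [0,3,0,0,0,0,0],
    [0,1,0,0,0,0,0],
    [0,1,0,0,0,0,0],
    [0,1,0,0,0,0,0],
    [0,1,0,0,0,0,0],
    [0,0,0,0,0,0,0],
    [0,0,0,0,0,0,0]
  ]
}}

```text
t: 5.67
eef_pos: [0.7041, 0.0508, 0.0172]
tcp_rot: [-1.569, -0.08, 0.08]
wrist_force: [-0.2, 0.5, 0.7]
grip_width: 0.0004
```

Emit:
{"api": "send_rows", "payload": {
  "moves": [
    [0,1,0,0,0,0,0],
    [0,1,0,0,0,0,0],
    [0,0,0,0,0,0,0]
  ]
}}

```text
t: 5.92
eef_pos: [0.704, 0.0508, 0.0148]
tcp_rot: [-1.569, -0.08, 0.08]
wrist_force: [-0.7, 0.1, -0.0]
grip_width: 0.0001
```

Run:
```python
from h import *
go(703,57,20,95.85)
snap('side','s5');crop('s5',310,150,370,215,10,'s5d')
snap('scene','sc5');crop('sc5',190,180,330,300,5,'sc5d')
```

```text
yaw 95.9 q6 -1.77 turn(rv) [-0.  0. -0.] shift [-0.3 -5.2  6.3] pos [704.   50.8  14.8] t 5.92 F [-0.7  0.1 -0. ] g 0.0001
```

View pics/s5d.png

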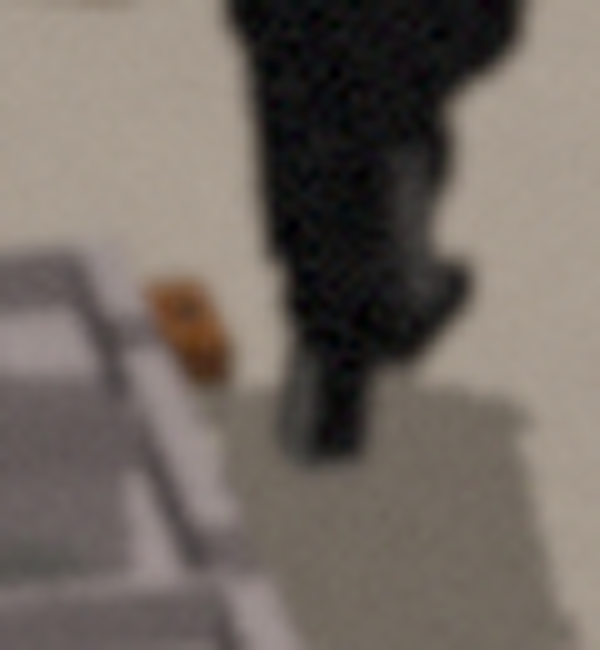

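View pics/sc5d.png

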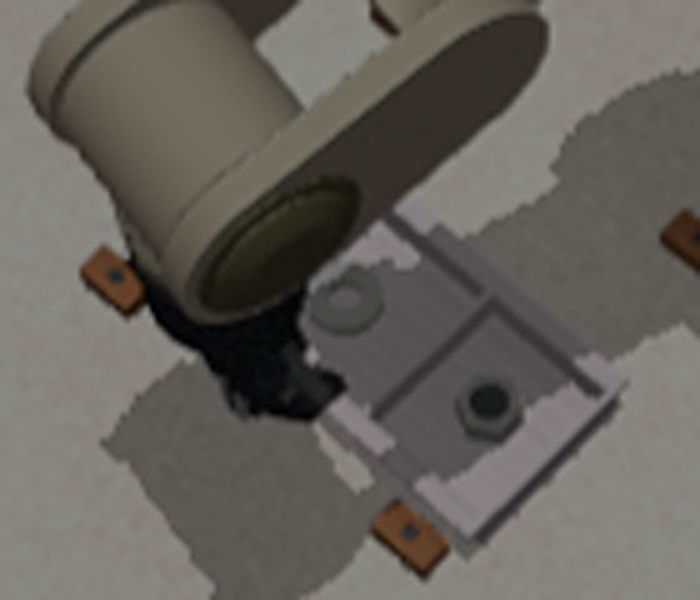

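Emit:
{"api": "send_rows", "payload": {
  "moves": [
    [0,5,0,0,0,0,0],
    [0,4,0,0,0,0,0],
    [0,3,0,0,0,0,0],
    [0,2,0,0,0,0,0],
    [0,1,0,0,0,0,0],
    [0,0,0,0,0,0,0]
  ]
}}

```text
t: 6.52
eef_pos: [0.7039, 0.0508, -0.0004]
tcp_rot: [-1.569, -0.08, 0.081]
wrist_force: [0.1, 0.8, 0.8]
grip_width: 0.0
```

Run:
```python
from h import *
go(703,57,20,95.85)
snap('side','s6');crop('s6',310,150,370,215,10,'s6d')
```

```text
yaw 95.9 q6 -1.77 turn(rv) [-0.     0.    -0.001] shift [ -0.3 -20.4   6.2] pos [ 7.039e+02  5.080e+01 -4.000e-01] t 6.52 F [0.1 0.8 0.8] g 0.0
```

View pics/s6d.png

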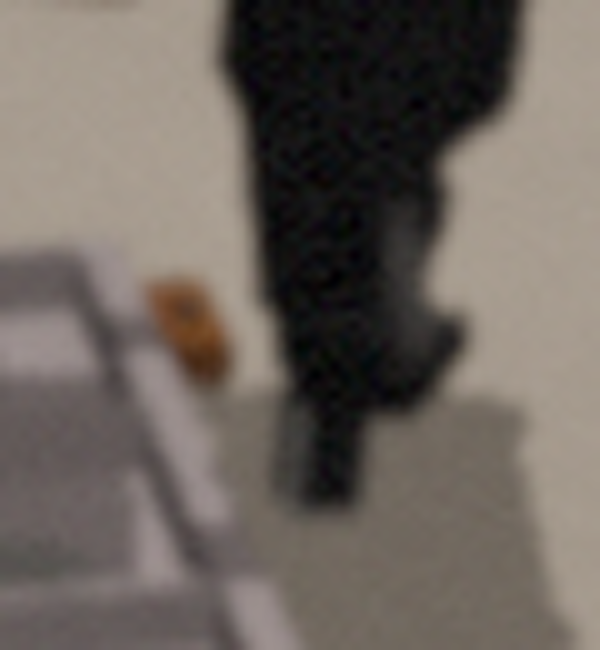

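Emit:
{"api": "send_rows", "payload": {
  "moves": [
    [0,0,0,0,0,0,1],
    [0,0,0,0,0,0,1],
    [0,0,0,0,0,0,1],
    [0,0,0,0,0,0,1],
    [0,0,0,0,0,0,1],
    [0,5,0,0,0,0,1],
    [0,5,0,0,0,0,1],
    [0,5,0,0,0,0,1],
    [0,3,0,0,0,0,1],
    [0,0,0,0,0,0,1],
    [0,0,0,0,0,0,1]
  ]
}}

```text
t: 7.48
eef_pos: [0.7039, 0.0508, -0.0183]
tcp_rot: [-1.569, -0.08, 0.081]
wrist_force: [0.4, 0.2, 0.0]
grip_width: 0.0855
```

Run:
```python
from h import *
go(703,57,20,95.85)
snap('side','s7');crop('s7',310,150,370,215,10,'s7d');snap('wrist','w7')
```

```text
yaw 95.9 q6 -1.77 turn(rv) [-0.     0.    -0.001] shift [ -0.3 -38.3   6.3] pos [703.9  50.8 -18.3] t 7.48 F [0.4 0.2 0. ] g 0.0855
```

View pics/s7d.png

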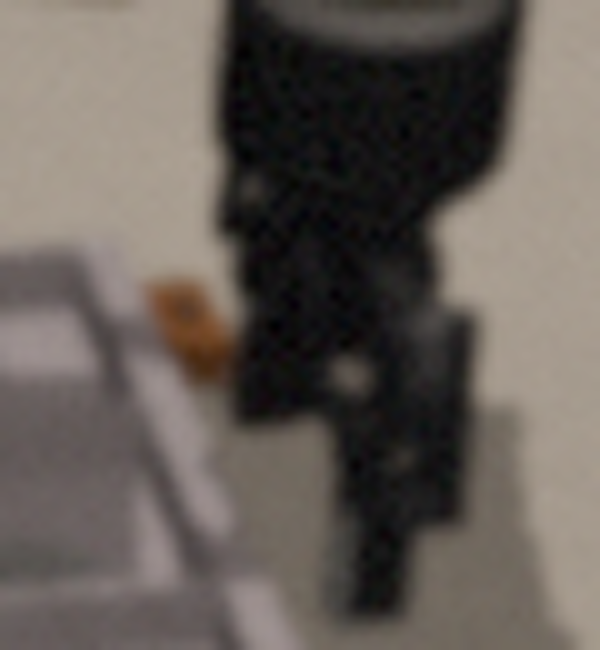

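View pics/w7.png

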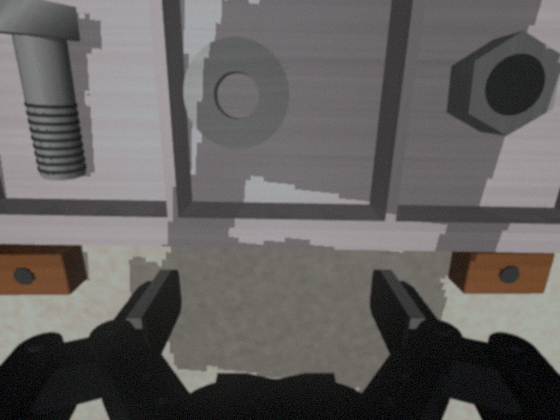

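Emit:
{"api": "send_rows", "payload": {
  "moves": [
    [0,6,0,0,0,0,1],
    [0,0,0,0,0,0,1],
    [-5,0,0,0,0,0,1],
    [-5,0,0,0,0,0,1],
    [-3,0,0,0,0,0,1],
    [-2,0,0,0,0,0,1],
    [-2,0,0,0,0,0,1],
    [-3,0,0,0,0,0,1],
    [-4,0,0,0,0,0,1],
    [-5,0,0,0,0,0,1],
    [-5,0,0,0,0,0,1],
    [-5,0,0,0,0,0,1],
    [-5,0,0,0,0,0,1],
    [-5,0,0,0,0,0,1]
  ]
}}

```text
t: 8.75
eef_pos: [0.6549, 0.0457, -0.0238]
tcp_rot: [-1.569, -0.081, 0.08]
wrist_force: [4.2, 0.6, 1.0]
grip_width: 0.0855
```

Run:
```python
from h import *
go(703,57,20,95.85);print(lane(arm.sense()['eef_pos']))
snap('wrist','w8')
```

```text
yaw 95.9 q6 -1.78 turn(rv) [0. 0. 0.] shift [ 49.  -43.8   6.4] pos [654.9  45.7 -23.8] t 8.75 F [4.2 0.6 1. ] g 0.0855
[67.4  1.2]
```

View pics/w8.png

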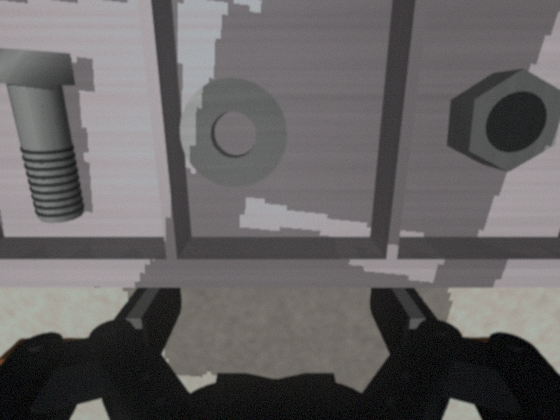

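The far lip edge (v≈288) sits flat on both fingers, and the tray is moving at about 4 N. I'll keep dragging.

Run:
```python
from h import *
for u in(100,275,450):print(lane(px('w8',u,288,.023)))
```

```text
[ 58.1 -67.2]
[58.   1.2]
[57.9 69.6]
```

Emit:
{"api": "send_rows", "payload": {
  "moves": [
    [-3,0,0,0,0,0,1],
    [-5,0,0,0,0,0,1],
    [-5,0,0,0,0,0,1],
    [-5,0,0,0,0,0,1],
    [-5,0,0,0,0,0,1],
    [-5,0,0,0,0,0,1],
    [-5,0,0,0,0,0,1],
    [-4,0,0,0,0,0,1],
    [-3,0,0,0,0,0,1],
    [-2,0,0,0,0,0,1],
    [-2,0,0,0,0,0,1],
    [-1,0,0,0,0,0,1],
    [0,0,0,0,0,0,1]
  ]
}}

```text
t: 9.88
eef_pos: [0.6103, 0.0412, -0.024]
tcp_rot: [-1.569, -0.08, 0.081]
wrist_force: [1.2, 0.3, 1.0]
grip_width: 0.0855
```

Emit:
{"api": "send_rows", "payload": {
  "moves": [
    [-1,0,0,0,0,0,1],
    [-1,0,0,0,0,0,1],
    [-1,0,0,0,0,0,1],
    [0,0,0,0,0,0,1]
  ]
}}

```text
t: 10.22
eef_pos: [0.6074, 0.0409, -0.024]
tcp_rot: [-1.569, -0.08, 0.08]
wrist_force: [3.0, -0.5, 0.3]
grip_width: 0.0857
```

Emit:
{"api": "send_rows", "payload": {
  "moves": [
    [-1,0,0,0,0,0,1],
    [-1,0,0,0,0,0,1],
    [0,0,0,0,0,0,1]
  ]
}}

```text
t: 10.47
eef_pos: [0.606, 0.0409, -0.0239]
tcp_rot: [-1.569, -0.082, 0.08]
wrist_force: [5.7, 1.5, -0.6]
grip_width: 0.0857
```

Emit:
{"api": "send_rows", "payload": {
  "moves": [
    [-1,0,0,0,0,0,1],
    [-1,0,0,0,0,0,1],
    [0,0,0,0,0,0,1],
    [0,0,0,0,0,0,1],
    [0,0,0,0,0,0,1]
  ]
}}

```text
t: 10.88
eef_pos: [0.606, 0.0408, -0.0234]
tcp_rot: [-1.569, -0.085, 0.076]
wrist_force: [11.1, 4.3, -1.0]
grip_width: 0.0859
```

Run:
```python
from h import *
go(703,57,20,95.85);print(lane(arm.sense()['eef_pos']))
snap('side','s9');crop('s9',230,130,400,260,4.5,'s9c')
```

```text
yaw 95.9 q6 -1.8 turn(rv) [0.    0.001 0.006] shift [ 98.1 -43.4   6.2] pos [606.   40.8 -23.4] t 10.88 F [11.1  4.3 -1. ] g 0.0859
[18.2  1.4]
```

View pics/s9c.png

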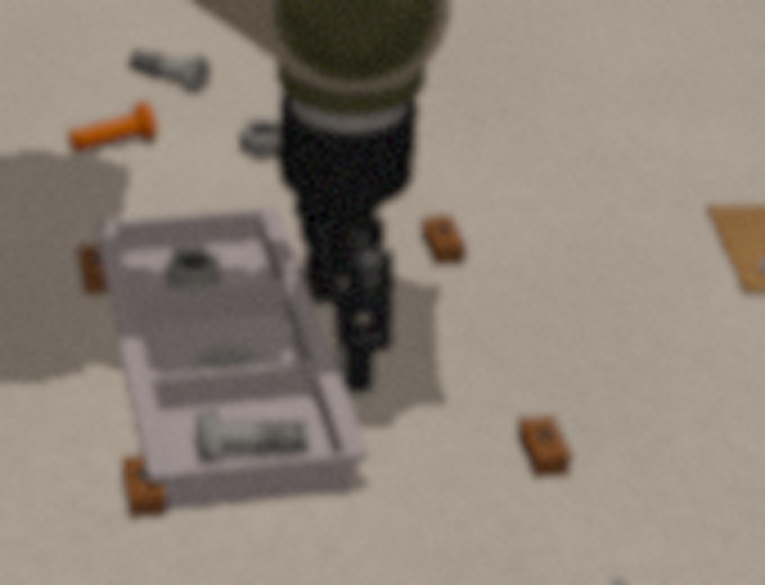

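Emit:
{"api": "send_rows", "payload": {
  "moves": [
    [3,0,0,0,0,0,1],
    [8,0,0,0,0,0,1],
    [10,-2,0,0,0,0,1],
    [5,-20,0,0,0,0,1],
    [0,-30,0,0,0,0,1],
    [0,-30,0,0,0,0,1],
    [0,-30,0,0,0,0,1],
    [0,-30,0,0,0,0,1],
    [0,0,0,0,0,0,1]
  ]
}}

```text
t: 11.68
eef_pos: [0.6309, 0.043, 0.1238]
tcp_rot: [-1.571, -0.086, 0.074]
wrist_force: [-0.7, -0.1, 0.8]
grip_width: 0.0855
```

Run:
```python
from h import *
go(640,284,130,95.85)
snap('wrist','w10')
```

```text
yaw 95.9 q6 -1.79 turn(rv) [0.002 0.    0.007] shift [ 33.6  -6.2 238.8] pos [630.9  43.  123.8] t 11.68 F [-0.7 -0.1  0.8] g 0.0855
```

View pics/w10.png

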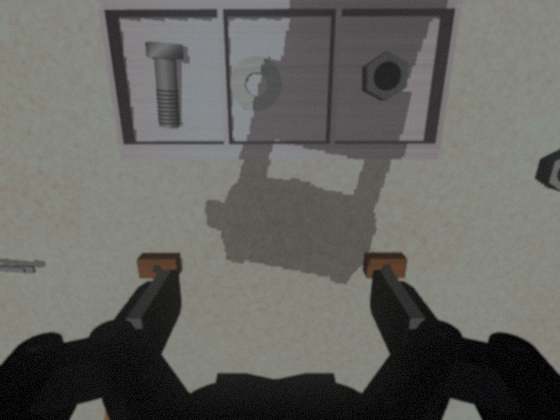

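Tray at the front with its far lip at v≈157, samples undisturbed. Next, the nut.

Run:
```python
from h import *
for u,v in((124,158),(440,157),(99,8),(461,8)):print(lane(px('w10',u,v,.025)))
for u,v,z in((255,84,.011),(385,76,.019),(166,86,.014)):print(lane(px('w10',u,v,z)))
```

```text
[   6.5 -118.2]
[  5.4 130.1]
[ -97.  -120.8]
[-97.1 128.5]
[-48.8 -15. ]
[-54.   82.6]
[-47.1 -83.2]
```

Emit:
{"api": "send_rows", "payload": {
  "moves": [
    [1.5,0,24,0,0,0.007,1],
    [1.5,0,24,0,0,0,1],
    [1.5,0,24,0,0,0,1],
    [1.5,0,24,0,0,0,1],
    [1.5,0,24,0,0,0,1],
    [1.5,0,24,0,0,0,1],
    [1.5,0,24,0,0,0,1],
    [1.5,0,24,0,0,0,1],
    [1.5,0,24,0,0,0,1],
    [1.5,0,22,0,0,0,1],
    [0,0,0,0,0,0,1],
    [0,0,0,0,0,0,1]
  ]
}}

```text
t: 12.73
eef_pos: [0.6188, 0.2819, 0.116]
tcp_rot: [-1.571, -0.073, 0.09]
wrist_force: [1.0, -0.2, 0.0]
grip_width: 0.0851
```

Run:
```python
from h import *
go(640,284,130,95.85)
snap('wrist','w11')
```

```text
yaw 96.0 q6 -1.42 turn(rv) [ 0.001  0.002 -0.011] shift [ 21.3 -14.   -0.1] pos [618.8 281.9 116. ] t 12.73 F [ 1.  -0.2  0. ] g 0.0851
```

View pics/w11.png

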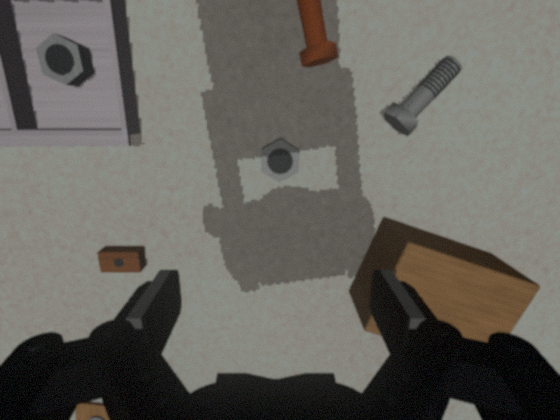

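The nut is at (279,161). Its flats face left and right, along the jaw direction, so the yaw already fits. The steel bolt is at (422,97), with the orange decoy at (316,35) and the carton at lower right.

Run:
```python
from h import *
n=px('w11',280,160.5,.016)*1000;print('nut',n, px('w11',399,125,.011)*1000, px('w11',454,62,.011)*1000)
go(n[0],n[1],25,96)
```

```text
nut [582.14633935 281.84353196  16.        ] [545.47480309 371.72504648  11.        ] [496.57580184 402.64343883  11.        ]
yaw 95.9 q6 -1.42 turn(rv) [ 0.001 -0.002 -0.01 ] shift [-36.8  91.4   4.7] pos [619.2 281.  116.4] t 12.78 F [0.2 0.2 0.6] g 0.0855
```

Run:
```python
from h import *
for u,v,z in((350,293,0),(387,218,.06),(365,330,0),(410,243,0.06),(538,287,.06)):print(px('w11',u,v,z)*1000)
```

```text
[703.41348337 362.5250945    0.        ]
[607.56087062 358.87349757  60.        ]
[742.97850563 384.41929338   0.        ]
[624.31365348 378.95883035  60.        ]
[649.01039521 481.33878093  60.        ]
```

Emit:
{"api": "send_rows", "payload": {
  "moves": [
    [-20,10,2,0,0,-0.01,0.65],
    [-20,10,2,0,0,0,0.65],
    [0,25,0,0,0,0,0.65],
    [0,25,0,0,0,0,0.65],
    [0,15,0,0,0,0,0.65],
    [0,10,0,0,0,0,0.65],
    [0,0,0,0,0,0,0.65],
    [0,0,0,0,0,0,0.65]
  ]
}}

```text
t: 13.45
eef_pos: [0.5803, 0.2806, 0.0231]
tcp_rot: [-1.569, -0.082, 0.078]
wrist_force: [0.1, -0.4, 0.5]
grip_width: 0.0557
```

Run:
```python
from h import *
go(582-3,281.8,-15,96)
snap('wrist','w12')
```

```text
yaw 95.8 q6 -1.4 turn(rv) [ 0.    -0.003  0.002] shift [-1.2 38.1  1.3] pos [580.3 280.6  23.1] t 13.45 F [ 0.1 -0.4  0.5] g 0.0557
```

View pics/w12.png

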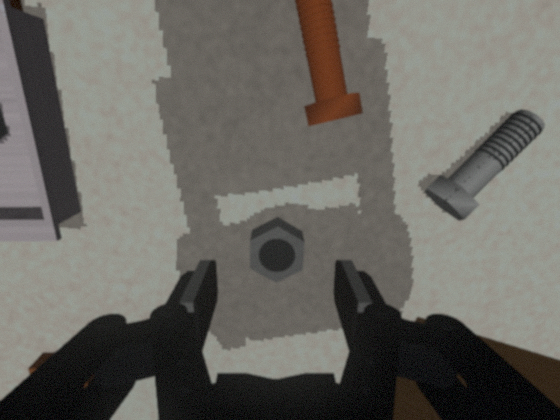

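Emit:
{"api": "send_rows", "payload": {
  "moves": [
    [0,15,1,0,0,0,0.65],
    [0,12,0,0,0,0,0.65],
    [0,8,0,0,0,0,0.65],
    [0,3,0,0,0,0,0.65],
    [0,0,0,0,0,0,0.65],
    [0,0,0,0,0,0,0.2],
    [0,0,0,0,0,0,0.2],
    [0,0,0,0,0,0,0.2],
    [0,0,0,0,0,0,0.2],
    [0,0,0,0,0,0,0.2]
  ],
  "grip_force": 60
}}

```text
t: 14.33
eef_pos: [0.5806, 0.2825, -0.014]
tcp_rot: [-1.569, -0.084, 0.077]
wrist_force: [-1.1, -1.2, 5.9]
grip_width: 0.0285
```

Run:
```python
from h import *
st()
snap('wrist','w13')
```

```text
{'t': 14.333, 'joints': [0.27, 0.767, 1.294, -0.001, 1.076, -1.403], 'eef_pos': [0.581, 0.283, -0.014], 'tcp_rot': [-1.569, -0.084, 0.077], 'wrist_force': [-1.089, -1.195, 5.901], 'grip_width': 0.028}
[[ 0.995  0.005 -0.102]
 [ 0.102  0.001  0.995]
 [ 0.005 -1.     0.   ]]
```

View pics/w13.png

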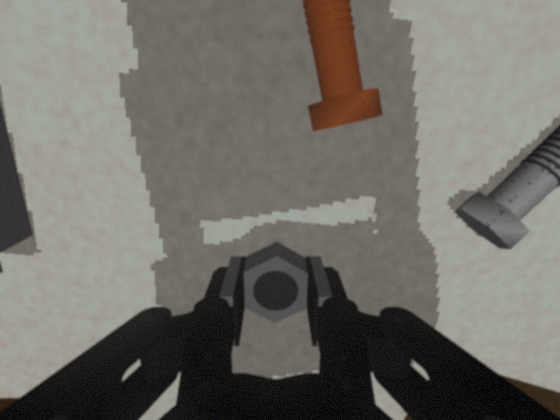

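Emit:
{"api": "send_rows", "payload": {
  "moves": [
    [0,-10,0,0,0,0,0.2],
    [0,-20,0,0,0,0,0.2],
    [0,-25,0,0,0,0,0.2],
    [0,-20,0,0,0,0,0.2],
    [0,0,0,0,0,0,0.2]
  ]
}}

```text
t: 14.8
eef_pos: [0.5817, 0.2829, 0.0649]
tcp_rot: [-1.568, -0.088, 0.072]
wrist_force: [0.1, 0.1, 0.4]
grip_width: 0.0282
```

Run:
```python
from h import *
p=unl(-23.5,87)*1000;print(p)
go(p[0],p[1],60,95.85)
```

```text
[555.75495701 121.75169162]
yaw 95.9 q6 -1.4 turn(rv) [-0.001  0.     0.01 ] shift [ -42.3    4.9 -157.7] pos [581.7 282.9  64.9] t 14.8 F [0.1 0.1 0.4] g 0.0282
```

Emit:
{"api": "send_rows", "payload": {
  "moves": [
    [-4.2,0,-15.8,0,0,0,0.2],
    [-4.2,0,-15.8,0,0,0,0.2],
    [-4.2,0,-15.8,0,0,0,0.2],
    [-4.2,0,-15.8,0,0,0,0.2],
    [-4.2,0,-15.8,0,0,0,0.2],
    [-4.2,0,-15.8,0,0,0,0.2],
    [-4.2,0,-15.8,0,0,0,0.2],
    [-4.2,0,-15.8,0,0,0,0.2],
    [-4.2,0,-15.8,0,0,0,0.2],
    [-4.2,0,-15.8,0,0,0,0.2],
    [0,0,0,0,0,0,0.2],
    [0,0,0,0,0,0,0.2]
  ]
}}

```text
t: 15.8
eef_pos: [0.554, 0.1205, 0.0597]
tcp_rot: [-1.569, -0.081, 0.077]
wrist_force: [-0.9, 1.0, -1.5]
grip_width: 0.0283
```

Run:
```python
from h import *
p=unl(-23.5,87)*1000
go(p[0],p[1],0,95.85)
snap('wrist','w14')
```

```text
yaw 95.8 q6 -1.67 turn(rv) [-0.    -0.001  0.002] shift [ 1.9 59.7  1. ] pos [554.  120.5  59.7] t 15.8 F [-0.9  1.  -1.5] g 0.0283
```

View pics/w14.png

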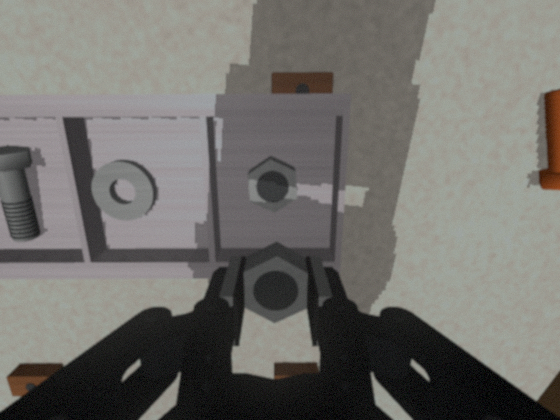

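Run:
```python
from h import *
for u,v in((212,185),(338,185),(275,265),(275,248),(275,112)):print(lane(px('w14',u,v,.025)))
print('tcp',lane(arm.sense()['eef_pos']), lane(px('w14',275,290,.082+.008)))
```

```text
[-56.5  47.7]
[-56.4 124.2]
[-2.5 85.9]
[-14.7  85.9]
[-98.9  86. ]
tcp [-25.2  86.5] [-23.8  86. ]
```

Emit:
{"api": "send_rows", "payload": {
  "moves": [
    [1,20,0,0,0,0,0.2],
    [0,20,0,0,0,0,0.2],
    [0,12,0,0,0,0,0.2],
    [0,7,0,0,0,0,0.2],
    [0,0,0,0,0,0,0.2],
    [0,0,0,0,0,0,0.5],
    [0,0,0,0,0,0,0.5],
    [0,0,0,0,0,0,0.5],
    [0,-10,0,0,0,0,0.5],
    [0,-20,0,0,0,0,0.5],
    [0,-30,0,0,0,0,0.5],
    [0,-30,0,0,0,0,0.5],
    [0,-30,0,0,0,0,0.8],
    [0,0,0,0,0,0,1]
  ]
}}

```text
t: 17.02
eef_pos: [0.5576, 0.1211, 0.128]
tcp_rot: [-1.57, -0.092, 0.069]
wrist_force: [0.4, 0.2, 1.0]
grip_width: 0.0655
```

Run:
```python
from h import *
go(600,388,118,56)
snap('wrist','w15');snap('scene','sc15')
```

```text
yaw 95.9 q6 -1.67 turn(rv) [-0.004  0.696  0.015] shift [-114.2   10.   245. ] pos [557.6 121.1 128. ] t 17.02 F [0.4 0.2 1. ] g 0.0655
```

View pics/w15.png

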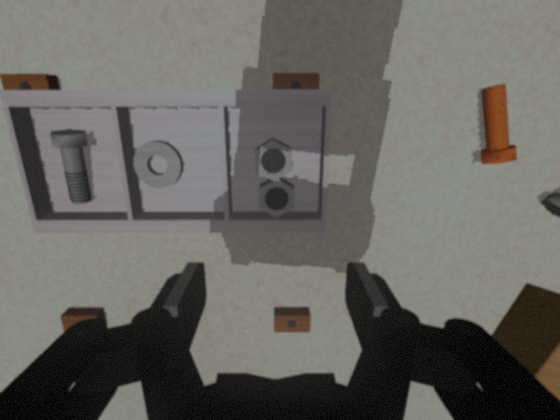

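View pics/sc15.png

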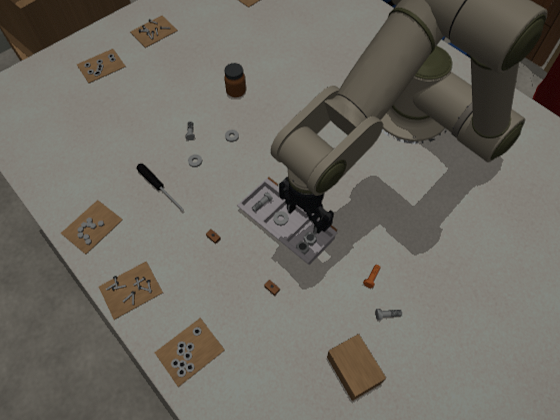

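Both nuts are in the nut compartment, at (273,160) and (277,197). Next is the steel bolt at scene (388,314), not the orange one at (372,276).

Run:
```python
from h import *
go(559,363,115,57.7)
```

```text
yaw 95.9 q6 -1.67 turn(rv) [-0.002  0.666  0.006] shift [-126.3    7.8  206.5] pos [555.4 121.  122.8] t 17.12 F [ 0.6  0.6 -1. ] g 0.0792
```

Emit:
{"api": "send_rows", "payload": {
  "moves": [
    [0,0,0,0,0.111,0,1],
    [0,0,0,0,0.111,0,1],
    [0,0,0,0,0.111,0,1],
    [0,0,0,0,0.111,0,1],
    [0,0,0,0,0.111,0,1],
    [0,0,0,0,0.111,0,1],
    [-14,0.8,23,0,0,0,1],
    [-14,0.8,23,0,0,0,1],
    [-14,0.8,23,0,0,0,1],
    [-14,0.8,23,0,0,0,1],
    [-14,0.8,23,0,0,0,1],
    [-14,0.8,23,0,0,0,1],
    [-14,0.8,23,0,0,0,1],
    [-14,0.8,23,0,0,0,1],
    [-14,0.8,23,0,0,0,1],
    [0,0,0,0,0,0,1],
    [0,0,0,0,0,0,1]
  ]
}}

```text
t: 18.53
eef_pos: [0.5583, 0.364, 0.1123]
tcp_rot: [-1.526, 0.439, -0.441]
wrist_force: [-0.4, -0.3, 0.6]
grip_width: 0.0853
```

Run:
```python
from h import *
go(559,363,115,57.7)
snap('wrist','w16')
```

```text
yaw 57.8 q6 -0.61 turn(rv) [0.    0.002 0.001] shift [ 1.2 -2.7 -0.4] pos [558.3 364.  112.3] t 18.53 F [-0.4 -0.3  0.6] g 0.0853
```

View pics/w16.png

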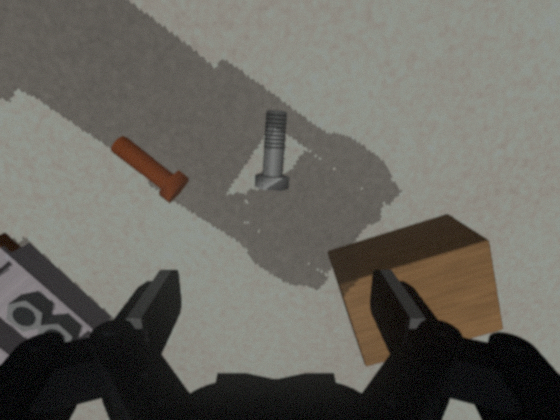

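The steel bolt is upright in view, head at (271,186) and tip at (276,111). The orange one at (150,168) is ignored.

Run:
```python
from h import *
h_=px('w16',271.5,185,.010)*1000;t_=px('w16',276,112,.012)*1000
d=t_-h_;print(h_,t_,np.linalg.norm(d[:2]),np.degrees(np.arctan2(d[1],d[0])))
g=h_+28*d/np.linalg.norm(d);print(g)
yaw=np.degrees(np.arctan2(d[1],d[0]))-90
tx=np.array([np.sin(np.radians(yaw)),-np.cos(np.radians(yaw))]);g2=g[:2]-2.5*tx
go(g2[0],g2[1],20,yaw)
```

```text
[544.05231876 369.26943789  10.        ] [497.44100347 402.87923338  12.        ] 57.4650595247202 144.20593998628598
[521.35457667 385.63598891  10.97391554]
yaw 57.7 q6 -0.61 turn(rv) [0.    0.062 0.001] shift [-46.   92.7  -3.4] pos [558.6 363.  112.7] t 18.58 F [0.2 0.  0.8] g 0.0857
```

Emit:
{"api": "send_rows", "payload": {
  "moves": [
    [-15,10,-1,0,0.06,0,0.55],
    [-16,10,-1,0,0,0,0.55],
    [-15,20,-1,0,0,0,0.55],
    [0,25,0,0,0,0,0.55],
    [0,25,0,0,0,0,0.55],
    [0,0,0,0,0,0,0.55],
    [0,0,0,0,0,0,0.55]
  ]
}}

```text
t: 19.17
eef_pos: [0.5197, 0.3857, 0.0231]
tcp_rot: [-1.516, 0.489, -0.49]
wrist_force: [1.0, -0.2, -0.5]
grip_width: 0.0467
```

Run:
```python
from h import *
go(523.6-2.1-2.1*0+0,385.6+1.3+.2,-10,54.2)
snap('wrist','w17')
```

```text
yaw 54.2 q6 -0.49 turn(rv) [ 0.    -0.     0.001] shift [ 0.6 33.1  2.2] pos [519.7 385.7  23.1] t 19.17 F [ 1.  -0.2 -0.5] g 0.0467
```

View pics/w17.png

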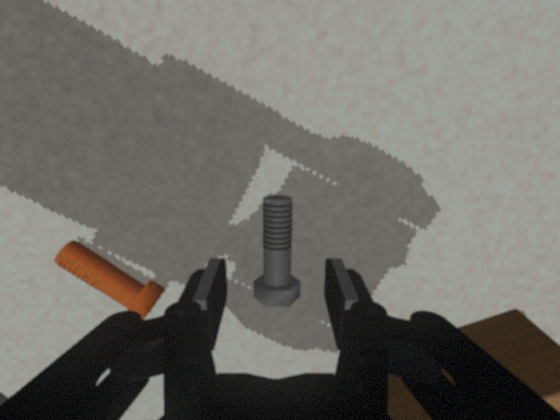

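Emit:
{"api": "send_rows", "payload": {
  "moves": [
    [0,12,0,0,0,0,0.55],
    [0,10,0,0,0,0,0.55],
    [0,8,0,0,0,0,0.55],
    [0,3,0,0,0,0,0.55],
    [0,0,0,0,0,0,0.1],
    [0,0,0,0,0,0,0.05],
    [0,0,0,0,0,0,0.05],
    [0,0,0,0,0,0,0.05],
    [0,0,0,0,0,0,0.05],
    [0,0,0,0,0,0,0.05]
  ]
}}

```text
t: 20.05
eef_pos: [0.5203, 0.3871, -0.0088]
tcp_rot: [-1.513, 0.486, -0.491]
wrist_force: [-0.2, -0.6, 2.9]
grip_width: 0.0134
```

Run:
```python
from h import *
go(520,385,60,54.2)
snap('wrist','w18')
```

```text
yaw 54.3 q6 -0.49 turn(rv) [-0.003  0.001  0.003] shift [  1.  -68.8  -1.9] pos [520.3 387.1  -8.8] t 20.05 F [-0.2 -0.6  2.9] g 0.0134
```

View pics/w18.png

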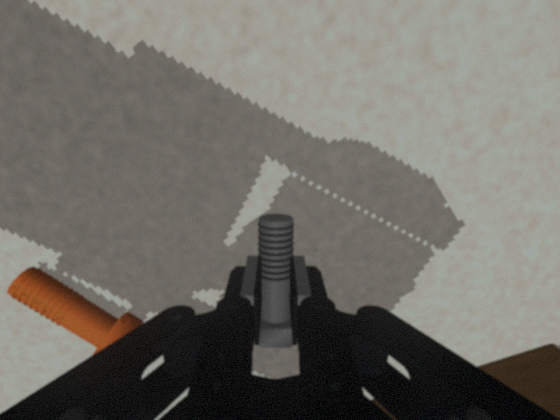

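Emit:
{"api": "send_rows", "payload": {
  "moves": [
    [0,-10,0,0,0,0,0.05],
    [0,-20,0,0,0,0,0.05],
    [0,-25,0,0,0,0,0.05],
    [0,-25,0,0,0,0,0.05],
    [0,0,0,0,-0.104,0,0.05],
    [0,0,0,0,-0.104,0,0.05],
    [0,0,0,0,-0.104,0,0.05],
    [0,0,0,0,-0.104,0,0.05],
    [0,0,0,0,-0.104,0,0.05],
    [0,0,0,0,-0.104,0,0.05],
    [0,0,0,0,-0.104,0,0.05],
    [0,0,0,0,0,0,0.05]
  ]
}}

```text
t: 21.1
eef_pos: [0.5196, 0.3868, 0.0711]
tcp_rot: [-1.569, -0.087, 0.083]
wrist_force: [0.4, 0.4, -1.6]
grip_width: 0.0133
```

Run:
```python
from h import *
p=unl(-50.5,-58)*1000;print(p)
go(p[0],p[1],70,95.85)
```

```text
[543.67461528 -25.24512924]
yaw 96.2 q6 -1.22 turn(rv) [0.    0.006 0.003] shift [ -18.     1.1 -412.4] pos [519.6 386.8  71.1] t 21.1 F [ 0.4  0.4 -1.6] g 0.0133
```

Emit:
{"api": "send_rows", "payload": {
  "moves": [
    [-1,0,-23,0,0.006,0,0.05],
    [-1,0,-23,0,0,0,0.05],
    [-1,0,-23,0,0,0,0.05],
    [-1,0,-23,0,0,0,0.05],
    [-1,0,-23,0,0,0,0.05],
    [-1,0,-23,0,0,0,0.05],
    [-1,0,-23,0,0,0,0.05],
    [-1,0,-23,0,0,0,0.05],
    [-1,0,-23,0,0,0,0.05],
    [-1,0,-23,0,0,0,0.05],
    [-1,0,-23,0,0,0,0.05],
    [-1,0,-23,0,0,0,0.05],
    [-1,0,-23,0,0,0,0.05],
    [-1,0,-23,0,0,0,0.05],
    [-1,0,-23,0,0,0,0.05],
    [-1,0,-23,0,0,0,0.05],
    [-1,0,-23,0,0,0,0.05],
    [-1,0,-21,0,0,0,0.05],
    [0,0,0,0,0,0,0.05],
    [0,0,0,0,0,0,0.05]
  ]
}}

```text
t: 22.77
eef_pos: [0.5423, -0.0256, 0.0708]
tcp_rot: [-1.569, -0.076, 0.071]
wrist_force: [0.1, 0.1, -0.9]
grip_width: 0.013
```

Run:
```python
from h import *
p=unl(-50.5,-58)*1000
go(p[0],p[1],16,95.85);snap('wrist','w19')
```

```text
yaw 95.4 q6 -1.93 turn(rv) [-0.    -0.008  0.003] shift [ 1.4 54.8  0.2] pos [542.3 -25.6  70.8] t 22.77 F [ 0.1  0.1 -0.9] g 0.013
```

View pics/w19.png

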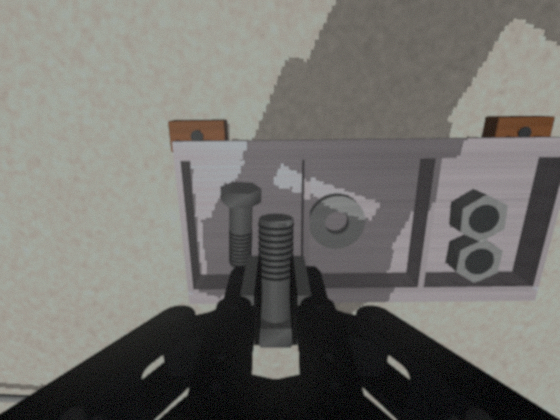

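Emit:
{"api": "send_rows", "payload": {
  "moves": [
    [1,20,0,0,-0.008,0,0.05],
    [0,20,0,0,0,0,0.05],
    [0,10,0,0,0,0,0.05],
    [0,3,0,0,0,0,0.05],
    [0,0,0,0,0,0,0.05],
    [0,0,0,0,0,0,0.05],
    [0,0,0,0,0,0,0.35],
    [0,0,0,0,0,0,0.35],
    [0,0,0,0,0,0,0.35],
    [0,-10,0,0,0,0,0.5],
    [0,-20,0,0,0,0,0.5],
    [0,-30,0,0,0,0,0.5],
    [0,-30,0,0,0,0,0.8],
    [0,-20,0,0,0,0,1],
    [0,0,0,0,0,0,1]
  ]
}}

```text
t: 24.07
eef_pos: [0.5451, -0.0252, 0.1329]
tcp_rot: [-1.572, -0.093, 0.074]
wrist_force: [0.5, -0.0, -0.6]
grip_width: 0.077
```

Run:
```python
from h import *
go(510,-284,120,95.85);snap('wrist','w20');snap('scene','sc20')
```

```text
yaw 96.1 q6 -1.94 turn(rv) [0.003 0.004 0.011] shift [ -61.3   12.9 -253.9] pos [545.1 -25.2 132.9] t 24.07 F [ 0.5 -0.  -0.6] g 0.077
```

View pics/w20.png

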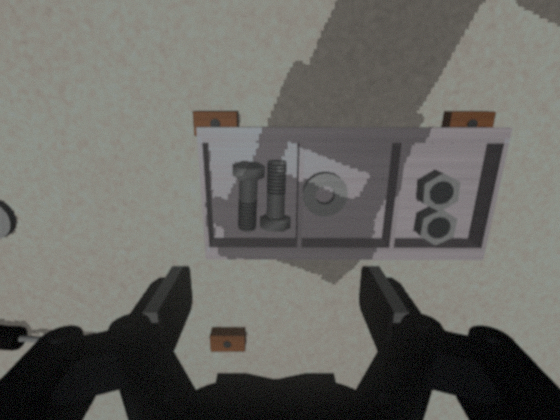

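View pics/sc20.png

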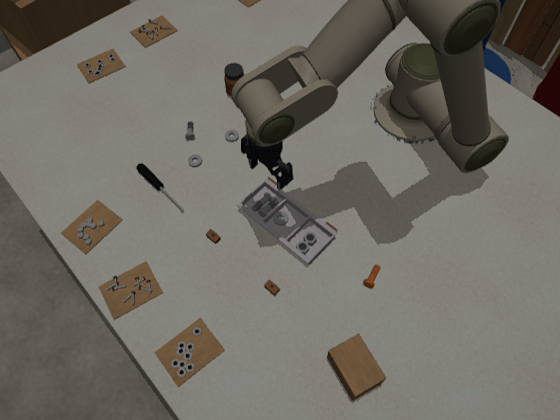

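Both bolts lie neatly in the bolt compartment, at (247,195) and (276,195). Next, the washers. First I'll check the clearances to the screwdriver and jar.

Run:
```python
from h import *
for n,u,v,z in(('sd tip',183,212,.005),('sd ferrule',161,189,.01),('sd butt',139,166,.015),('jar base?',236,95,0),('jar top',234,68,.09),('wA',231.8,135,.008),('wB',195,160,.008),('bh',190.4,137,.012),('bt',190.4,123.5,.01)):print(n,px('sc20',u,v,z)*1000)
go(505,-284,120,95.85)
```

```text
sd tip [ 723.84258736 -169.57254882    5.        ]
sd ferrule [ 727.22469711 -266.41693082   10.        ]
sd butt [ 730.7227401  -368.13671753   15.        ]
jar base? [ 352.76585752 -403.67121301    0.        ]
jar top [ 336.27878028 -421.00696226   90.        ]
wA [ 464.21013567 -283.97957131    8.        ]
wB [ 598.51057074 -283.89006549    8.        ]
bh [ 560.58899118 -356.5637979    12.        ]
bt [ 529.79950063 -399.08440629   10.        ]
yaw 96.1 q6 -1.94 turn(rv) [0.001 0.004 0.005] shift [ -64.5    8.7 -253.9] pos [543.3 -24.8 128.7] t 24.17 F [ 0.   0.3 -0.7] g 0.0853
```

Emit:
{"api": "send_rows", "payload": {
  "moves": [
    [-5.9,0.8,-23,0,0.004,0.005,0.65],
    [-5.9,0.8,-23,0,0,0,0.65],
    [-5.9,0.8,-23,0,0,0,0.65],
    [-5.9,0.8,-23,0,0,0,0.65],
    [-5.9,0.8,-23,0,0,0,0.65],
    [-5.9,0.8,-23,0,0,0,0.65],
    [-5.9,0.8,-23,0,0,0,0.65],
    [-5.9,0.8,-23,0,0,0,0.65],
    [-5.9,0.8,-23,0,0,0,0.65],
    [-5.9,0.8,-23,0,0,0,0.65],
    [-5.9,0.8,-23,0,0,0,0.65],
    [0,0,0,0,0,0,0.65],
    [0,0,0,0,0,0,0.65]
  ]
}}

```text
t: 25.25
eef_pos: [0.5038, -0.2835, 0.1177]
tcp_rot: [-1.568, -0.076, 0.082]
wrist_force: [-0.3, 1.7, 0.5]
grip_width: 0.0556
```

Run:
```python
from h import *
go(464-3,-284,30,95.85);snap('wrist','w21')
```

```text
yaw 95.7 q6 -2.39 turn(rv) [-0.002 -0.002 -0.004] shift [-42.6  87.7   3.9] pos [ 503.8 -283.5  117.7] t 25.25 F [-0.3  1.7  0.5] g 0.0556
```

View pics/w21.png

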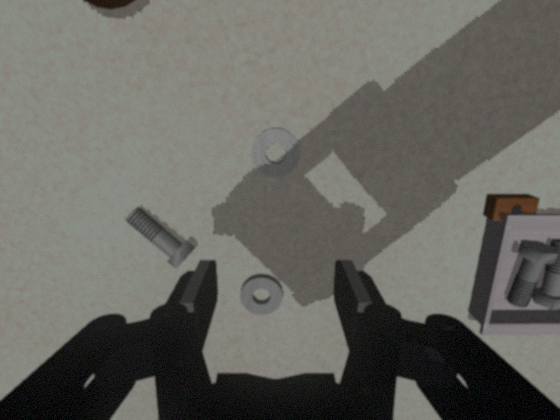

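Run:
```python
from h import *
a=px('w21',275,150.5,.008)*1000;b=px('w21',262,292.5,.008)*1000;print(a,b,px('w21',186,256,.01)*1000,px('w21',132,212,.01)*1000)
go(a[0]-2.5,a[1]+.25,30,95.85)
```

```text
[ 461.58364686 -287.72020453    8.        ] [ 593.97235136 -286.58616056    8.        ] [ 562.47832746 -357.52619319   10.        ] [ 525.62431355 -404.32090859   10.        ]
yaw 95.8 q6 -2.39 turn(rv) [-0.002 -0.001 -0.003] shift [-45.2  88.   -0.3] pos [ 504.  -282.6  118. ] t 25.3 F [ 0.8  0.2 -0. ] g 0.0555
```

Emit:
{"api": "send_rows", "payload": {
  "moves": [
    [-22,15,0,0,0,0,0.65],
    [-23,20,0,0,0,0,0.65],
    [0,25,0,0,0,0,0.65],
    [0,25,0,0,0,0,0.65],
    [0,0,0,0,0,0,0.65],
    [0,0,0,0,0,0,0.65]
  ]
}}

```text
t: 25.8
eef_pos: [0.4595, -0.2865, 0.0337]
tcp_rot: [-1.567, -0.078, 0.084]
wrist_force: [0.1, 0.2, 0.7]
grip_width: 0.0554
```

Run:
```python
from h import *
go(459.1,-287.5,-15,95.85);snap('wrist','w22')
```

```text
yaw 95.9 q6 -2.45 turn(rv) [-0.002  0.001 -0.004] shift [-0.5 48.7 -1. ] pos [ 459.5 -286.5   33.7] t 25.8 F [0.1 0.2 0.7] g 0.0554
```

View pics/w22.png

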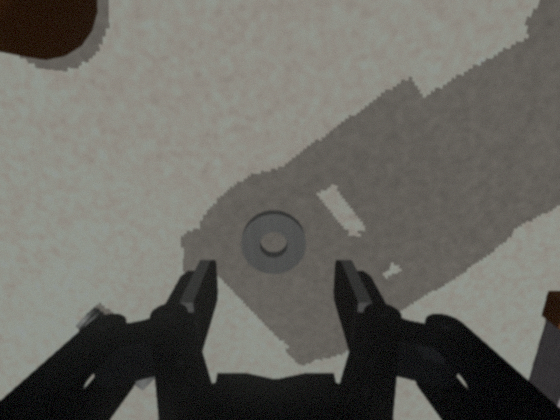

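Run:
```python
from h import *
a=px('w22',273,242,.008)*1000;print(a);go(a[0]-2.5,a[1],-15,95.85)
```

```text
[ 461.97333479 -287.4792355     8.        ]
yaw 95.9 q6 -2.45 turn(rv) [ 0.     0.001 -0.002] shift [-0.7 49.7 -0.2] pos [ 460.1 -287.2   34.7] t 25.85 F [ 0.4 -0.4  1. ] g 0.0555
```

Emit:
{"api": "send_rows", "payload": {
  "moves": [
    [0,15,-1,0,0,0,0.65],
    [0,15,0,0,0,0,0.65],
    [0,10,0,0,0,0,0.65],
    [0,6,0,0,0,0,0.65],
    [0,3,0,0,0,0,0.65],
    [0,0,0,0,0,0,0.65],
    [0,0,0,0,0,0,0.3],
    [0,0,0,0,0,0,0.3],
    [0,0,0,0,0,0,0.3],
    [0,0,0,0,0,0,0.3],
    [0,0,0,0,0,0,0.3]
  ]
}}

```text
t: 26.77
eef_pos: [0.4599, -0.289, -0.0137]
tcp_rot: [-1.571, -0.08, 0.081]
wrist_force: [-0.6, 1.0, 6.9]
grip_width: 0.0358
```

Run:
```python
from h import *
go(459,-287,60,95.85);snap('wrist','w23')
```

```text
yaw 95.9 q6 -2.45 turn(rv) [ 0.001  0.    -0.001] shift [ -0.7 -73.7   2.1] pos [ 459.9 -289.   -13.7] t 26.77 F [-0.6  1.   6.9] g 0.0358
```

View pics/w23.png

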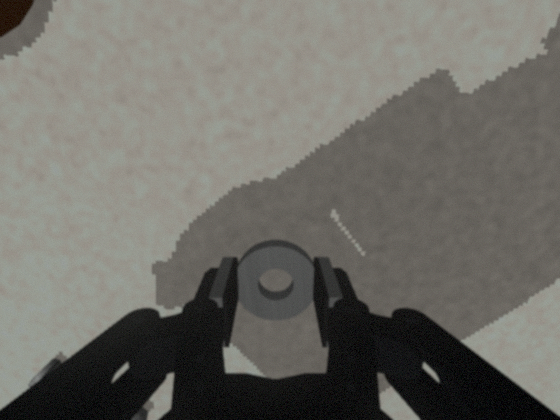

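Emit:
{"api": "send_rows", "payload": {
  "moves": [
    [0,-5,0,0,0,0,0.3],
    [0,-10,0,0,0,0,0.3],
    [0,-20,0,0,0,0,0.3],
    [0,-20,0,0,0,0,0.3],
    [0,-20,0,0,0,0,0.3],
    [0,0,0,0,0,0,0.3],
    [0,0,0,0,0,0,0.3]
  ]
}}

```text
t: 27.4
eef_pos: [0.4601, -0.289, 0.0613]
tcp_rot: [-1.571, -0.08, 0.08]
wrist_force: [0.2, 0.0, -0.8]
grip_width: 0.036
```

Run:
```python
from h import *
p=unl(-28-2,23)*1000;print(p)
go(p[0],p[1],60,95.85);snap('wrist','w24')
```

```text
[555.81197326  57.42248559]
yaw 95.9 q6 -2.45 turn(rv) [ 0.002  0.    -0.   ] shift [130.5   1.3 334.9] pos [ 460.1 -289.    61.3] t 27.4 F [ 0.2  0.  -0.8] g 0.036
```

View pics/w24.png

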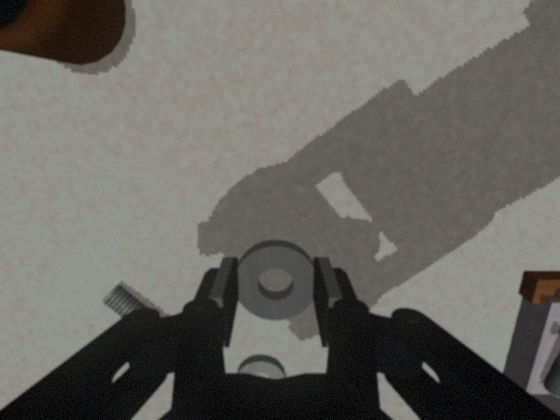

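Emit:
{"api": "send_rows", "payload": {
  "moves": [
    [8.2,0,21,0,0,0,0.3],
    [8.2,0,21,0,0,0,0.3],
    [8.2,0,21,0,0,0,0.3],
    [8.2,0,21,0,0,0,0.3],
    [8.2,0,21,0,0,0,0.3],
    [8.2,0,21,0,0,0,0.3],
    [8.2,0,21,0,0,0,0.3],
    [8.2,0,21,0,0,0,0.3],
    [8.2,0,21,0,0,0,0.3],
    [8.2,0,21,0,0,0,0.3],
    [8.2,0,21,0,0,0,0.3],
    [8.2,0,21,0,0,0,0.3],
    [8.2,0,21,0,0,0,0.3],
    [8.2,0,21,0,0,0,0.3],
    [8.2,0,21,0,0,0,0.3],
    [8,0,20,0,0,0,0.3],
    [0,0,0,0,0,0,0.3],
    [0,0,0,0,0,0,0.3]
  ]
}}

```text
t: 28.95
eef_pos: [0.5553, 0.0587, 0.0586]
tcp_rot: [-1.569, -0.078, 0.085]
wrist_force: [-0.0, -0.5, -0.6]
grip_width: 0.0359
```

Run:
```python
from h import *
p=unl(-28-2,23)*1000
go(p[0],p[1],11,95.85);snap('wrist','w25')
```

```text
yaw 96.0 q6 -1.78 turn(rv) [-0.     0.002 -0.004] shift [ 0.4 47.6 -1.3] pos [555.3  58.7  58.6] t 28.95 F [-0.  -0.5 -0.6] g 0.0359
```

View pics/w25.png

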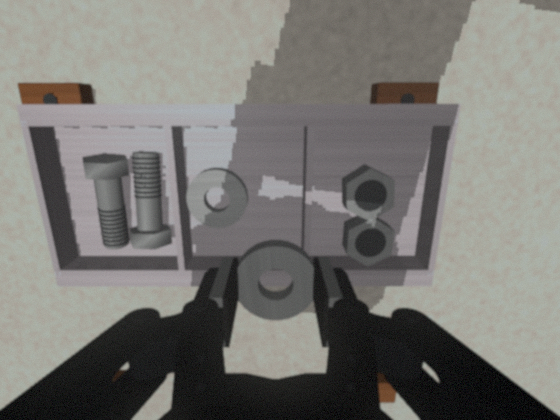

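Emit:
{"api": "send_rows", "payload": {
  "moves": [
    [2,15,-4,0,0,0,0.3],
    [0,15,-1,0,0,0,0.3],
    [0,10,0,0,0,0,0.3],
    [0,5,0,0,0,0,0.3],
    [0,0,0,0,0,0,0.3],
    [0,0,0,0,0,0,0.3],
    [0,0,0,0,0,0,0.65],
    [0,0,0,0,0,0,0.65],
    [0,0,0,0,0,0,0.65],
    [0,-20,0,0,0,0,0.65],
    [0,-30,0,0,0,0,0.65],
    [0,-30,0,0,0,0,0.65],
    [0,-20,0,0,0,0,0.65],
    [0,0,0,0,0,0,0.65]
  ]
}}

```text
t: 30.17
eef_pos: [0.5605, 0.0531, 0.1195]
tcp_rot: [-1.571, -0.086, 0.075]
wrist_force: [0.8, -0.6, -0.0]
grip_width: 0.0557
```

Run:
```python
from h import *
go(637,-286,118,95.85);snap('wrist','w26');snap('scene','sc26')
```

```text
yaw 95.9 q6 -1.79 turn(rv) [0.002 0.    0.006] shift [  41.5    1.5 -345.1] pos [560.5  53.1 119.5] t 30.17 F [ 0.8 -0.6 -0. ] g 0.0557
```

View pics/w26.png

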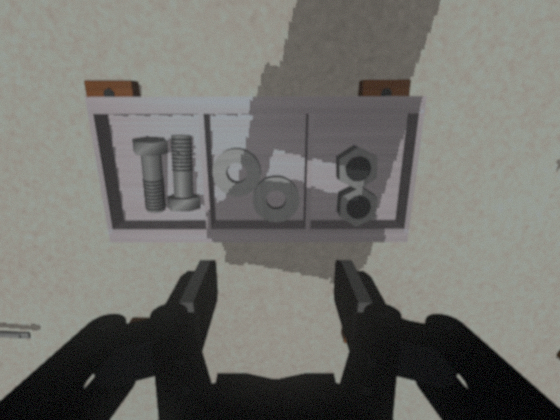

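View pics/sc26.png

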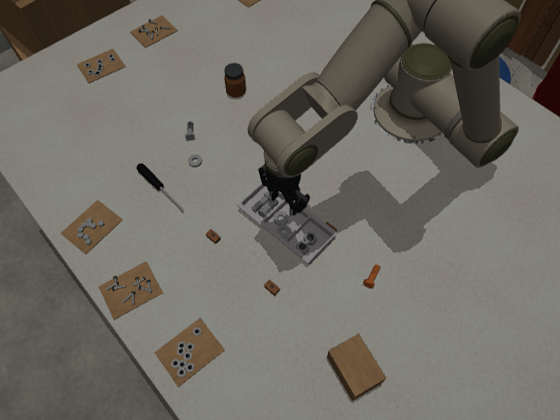

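The washer is in, at (275,197). Next, washer B at scene (195,160).

Emit:
{"api": "send_rows", "payload": {
  "moves": [
    [2.8,0,-23,0,0,0.006,0.65],
    [2.8,0,-23,0,0,0,0.65],
    [2.8,0,-23,0,0,0,0.65],
    [2.8,0,-23,0,0,0,0.65],
    [2.8,0,-23,0,0,0,0.65],
    [2.8,0,-23,0,0,0,0.65],
    [2.8,0,-23,0,0,0,0.65],
    [2.8,0,-23,0,0,0,0.65],
    [2.8,0,-23,0,0,0,0.65],
    [2.8,0,-23,0,0,0,0.65],
    [2.8,0,-23,0,0,0,0.65],
    [2.8,0,-23,0,0,0,0.65],
    [2.8,0,-23,0,0,0,0.65],
    [2.8,0,-23,0,0,0,0.65],
    [2.8,0,-23,0,0,0,0.65],
    [0,0,0,0,0,0,0.65],
    [0,0,0,0,0,0,0.65]
  ]
}}

```text
t: 31.68
eef_pos: [0.6348, -0.2863, 0.1123]
tcp_rot: [-1.568, -0.071, 0.087]
wrist_force: [-0.3, 0.4, -0.0]
grip_width: 0.0558
```

Run:
```python
from h import *
go(637,-286,118,95.85);snap('wrist','w27')
```

```text
yaw 95.8 q6 -2.26 turn(rv) [-0.002 -0.001 -0.01 ] shift [ 2.2 -5.7  0.1] pos [ 634.8 -286.3  112.3] t 31.68 F [-0.3  0.4 -0. ] g 0.0558
```

View pics/w27.png

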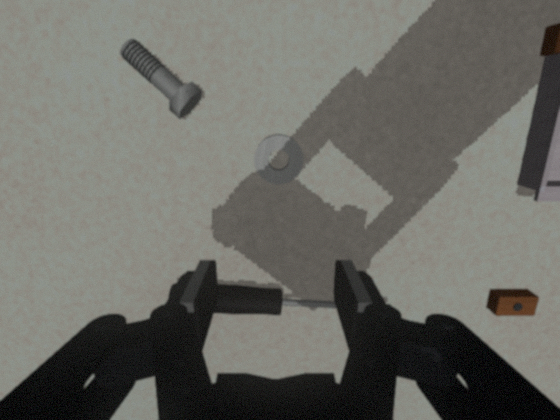

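Washer B is at (279,158) and the last bolt at (165,80). The screwdriver, at v≈298, will be clear.

Run:
```python
from h import *
a=px('w27',279,157,.008)*1000;print(a,px('w27',186,103,.01)*1000,px('w27',128,45,.01)*1000)
go(a[0]-2,a[1],30,95.85)
```

```text
[ 596.12959869 -286.94261521    8.        ] [ 562.20663384 -361.72901007   10.        ] [ 526.29779876 -404.44758812   10.        ]
yaw 95.8 q6 -2.26 turn(rv) [-0.002 -0.    -0.01 ] shift [-40.7  82.8   2.5] pos [ 634.9 -285.3  112.8] t 31.73 F [-0.1 -0.1 -0.1] g 0.0552
```

Emit:
{"api": "send_rows", "payload": {
  "moves": [
    [-20,15,1,0,0,-0.01,0.65],
    [-20.5,20,1,0,0,0,0.65],
    [0,25,0,0,0,0,0.65],
    [0,25,0,0,0,0,0.65],
    [0,0,0,0,0,0,0.65],
    [0,0,0,0,0,0,0.65]
  ]
}}

```text
t: 32.23
eef_pos: [0.5946, -0.2865, 0.0289]
tcp_rot: [-1.567, -0.081, 0.081]
wrist_force: [-0.1, 0.7, -0.3]
grip_width: 0.0554
```

Run:
```python
from h import *
go(594.1,-287,-14,95.85);snap('wrist','w28')
```

```text
yaw 95.9 q6 -2.3 turn(rv) [-0.002  0.001 -0.   ] shift [-0.5 42.9 -0.4] pos [ 594.6 -286.5   28.9] t 32.23 F [-0.1  0.7 -0.3] g 0.0554
```

View pics/w28.png

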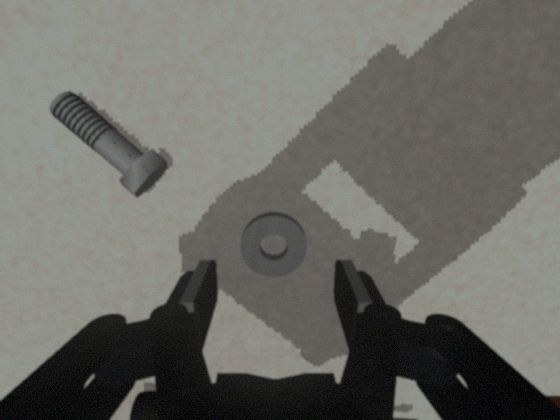

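Emit:
{"api": "send_rows", "payload": {
  "moves": [
    [0,15,0,0,0,0,0.65],
    [0,13,0,0,0,0,0.65],
    [0,9,0,0,0,0,0.65],
    [0,4,0,0,0,0,0.65],
    [0,1.5,0,0,0,0,0.65],
    [0,0,0,0,0,0,0.65],
    [0,0,0,0,0,0,0.3],
    [0,0,0,0,0,0,0.3],
    [0,0,0,0,0,0,0.3],
    [0,0,0,0,0,0,0.3],
    [0,0,0,0,0,0,0.3],
    [0,-5,0,0,0,0,0.3],
    [0,-10,0,0,0,0,0.3],
    [0,-20,0,0,0,0,0.3],
    [0,-20,0,0,0,0,0.3],
    [0,-20,0,0,0,0,0.3],
    [0,0,0,0,0,0,0.3]
  ]
}}

```text
t: 33.7
eef_pos: [0.5966, -0.2892, 0.0671]
tcp_rot: [-1.574, -0.087, 0.074]
wrist_force: [-0.4, -0.3, 0.7]
grip_width: 0.0254
```

Run:
```python
from h import *
p=unl(-72-2,19)*1000;print(p)
go(p[0],p[1],60,95.85);snap('wrist','w29')
```

```text
[512.44881685  48.95864096]
yaw 95.9 q6 -2.3 turn(rv) [0.005 0.    0.008] shift [-49.3   7.1 344.9] pos [ 596.6 -289.2   67.1] t 33.7 F [-0.4 -0.3  0.7] g 0.0254
```

View pics/w29.png

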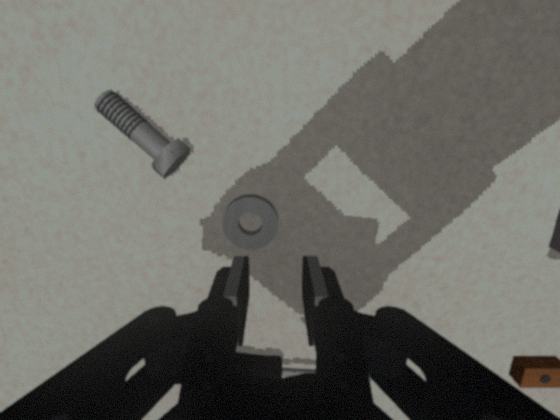

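The gripper closed to 25 mm, so it missed. The washer still lies on the board at (250,221). I'll measure it again and retry a little lower.

Run:
```python
from h import *
a=px('w29',250.5,220,.008)*1000;print(a)
go(a[0]-2,a[1],35,95.85)
```

```text
[ 598.97234798 -306.75979592    8.        ]
yaw 95.9 q6 -2.3 turn(rv) [0.003 0.    0.006] shift [ -0.8  29.9 -18.1] pos [ 595.9 -288.6   64.9] t 33.75 F [ 0.2  0.1 -0.8] g 0.0254
```

Emit:
{"api": "send_rows", "payload": {
  "moves": [
    [0,-10,-10,0,0,0.006,0.65],
    [0,0,-8,0,0,0,0.65],
    [0,0,0,0,0,0,0.65],
    [0,15,0,0,0,0,0.65],
    [0,15,0,0,0,0,0.65],
    [0,10,0,0,0,0,0.65],
    [0,0,0,0,0,0,0.65],
    [0,0,0,0,0,0,0.65]
  ]
}}

```text
t: 34.42
eef_pos: [0.5963, -0.3056, 0.0313]
tcp_rot: [-1.568, -0.076, 0.084]
wrist_force: [1.5, -0.6, -0.4]
grip_width: 0.0556
```

Run:
```python
from h import *
go(597,-306.8,-15,95.85);snap('wrist','w30')
```

```text
yaw 95.9 q6 -2.32 turn(rv) [-0.001  0.    -0.005] shift [ 0.6 46.3 -1.3] pos [ 596.3 -305.6   31.3] t 34.42 F [ 1.5 -0.6 -0.4] g 0.0556
```

View pics/w30.png

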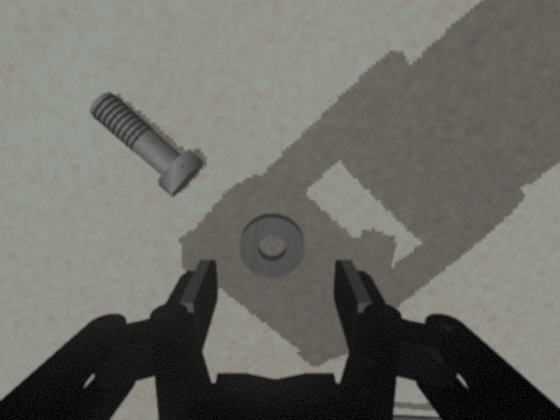

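Emit:
{"api": "send_rows", "payload": {
  "moves": [
    [0.5,15,-1,0,0,0,0.65],
    [0,15,0,0,0,0,0.65],
    [0,10,0,0,0,0,0.65],
    [0,5,0,0,0,0,0.65],
    [0,2,0,0,0,0,0.65],
    [0,0,0,0,0,0,0.65],
    [0,0,0,0,0,0,0.3],
    [0,0,0,0,0,0,0.3],
    [0,0,0,0,0,0,0.3],
    [0,0,0,0,0,0,0.3],
    [0,0,0,0,0,0,0.3],
    [0,0,0,0,0,0,0.3]
  ]
}}

```text
t: 35.47
eef_pos: [0.5975, -0.3071, -0.0135]
tcp_rot: [-1.571, -0.078, 0.082]
wrist_force: [-2.3, 1.0, 5.1]
grip_width: 0.0356
```

Run:
```python
from h import *
go(597,-306.8,-15,95.85);snap('wrist','w31')
```

```text
yaw 95.9 q6 -2.32 turn(rv) [ 0.001  0.    -0.002] shift [-0.5  1.5  0.3] pos [ 597.5 -307.1  -13.5] t 35.47 F [-2.3  1.   5.1] g 0.0356
```

View pics/w31.png

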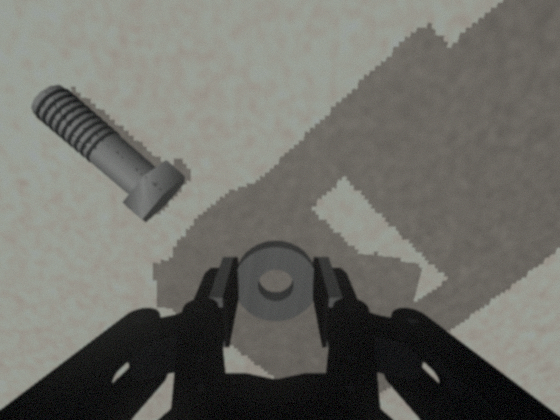

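Gripped as with the first washer, reading 35.6 mm. I'll lift slowly with a firmer grip.

Emit:
{"api": "send_rows", "payload": {
  "moves": [
    [0,0,0,0,0,0,0.25],
    [0,-5,0,0,0,0,0.25],
    [0,-10,0,0,0,0,0.25],
    [0,-15,0,0,0,0,0.25],
    [0,-20,0,0,0,0,0.25],
    [0,-25,0,0,0,0,0.25],
    [0,0,0,0,0,0,0.25]
  ],
  "grip_force": 80
}}

```text
t: 36.1
eef_pos: [0.5993, -0.3081, 0.0661]
tcp_rot: [-1.575, -0.083, 0.078]
wrist_force: [0.1, -0.7, 0.7]
grip_width: 0.0343
```

Run:
```python
from h import *
p=unl(-72-2,19)*1000;print(p)
go(p[0],p[1],60,95.85);snap('wrist','w32')
```

```text
[512.44881685  48.95864096]
yaw 95.9 q6 -2.32 turn(rv) [0.006 0.    0.003] shift [-50.    6.1 364.1] pos [ 599.3 -308.1   66.1] t 36.1 F [ 0.1 -0.7  0.7] g 0.0343
```

Emit:
{"api": "send_rows", "payload": {
  "moves": [
    [-3.1,0,22.7,0,0,0,0.25],
    [-3.1,0,22.7,0,0,0,0.25],
    [-3.1,0,22.7,0,0,0,0.25],
    [-3.1,0,22.7,0,0,0,0.25],
    [-3.1,0,22.7,0,0,0,0.25],
    [-3.1,0,22.7,0,0,0,0.25],
    [-3.1,0,22.7,0,0,0,0.25],
    [-3.1,0,22.7,0,0,0,0.25],
    [-3.1,0,22.7,0,0,0,0.25],
    [-3.1,0,22.7,0,0,0,0.25],
    [-3.1,0,22.7,0,0,0,0.25],
    [-3.1,0,22.7,0,0,0,0.25],
    [-3.1,0,22.7,0,0,0,0.25],
    [-3.1,0,22.7,0,0,0,0.25],
    [-3.1,0,22.7,0,0,0,0.25],
    [-3.1,0,22.7,0,0,0,0.25],
    [0,0,0,0,0,0,0.25],
    [0,0,0,0,0,0,0.25]
  ]
}}

```text
t: 37.65
eef_pos: [0.5105, 0.0502, 0.0601]
tcp_rot: [-1.569, -0.078, 0.085]
wrist_force: [0.1, -0.6, -0.6]
grip_width: 0.0341
```

Run:
```python
from h import *
p=unl(-72-2,19)*1000
go(p[0],p[1],13,95.85);snap('wrist','w33')
```

```text
yaw 96.0 q6 -1.81 turn(rv) [ 0.     0.002 -0.005] shift [ 1.9 47.1 -1.5] pos [510.5  50.2  60.1] t 37.65 F [ 0.1 -0.6 -0.6] g 0.0341
```

View pics/w33.png

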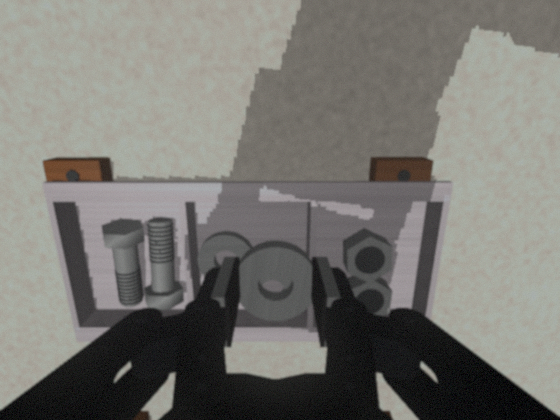

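Emit:
{"api": "send_rows", "payload": {
  "moves": [
    [2,15,-1,0,0,0,0.25],
    [0,15,-1,0,0,0,0.25],
    [0,11,0,0,0,0,0.25],
    [0,5,0,0,0,0,0.25],
    [0,0,0,0,0,0,0.25],
    [0,0,0,0,0,0,0.25],
    [0,0,0,0,0,0,0.65],
    [0,0,0,0,0,0,0.65],
    [0,0,0,0,0,0,0.65],
    [0,-20,0,0,0,0,0.65],
    [0,-30,0,0,0,0,0.65],
    [0,-30,0,0,0,0,0.65],
    [0,-20,0,0,0,0,0.65],
    [0,0,0,0,0,0,0.65]
  ],
  "grip_force": 60
}}

```text
t: 38.87
eef_pos: [0.5153, 0.0476, 0.1186]
tcp_rot: [-1.571, -0.084, 0.077]
wrist_force: [0.4, -0.2, 0.7]
grip_width: 0.0552
```

Run:
```python
from h import *
snap('wrist','w34')
# view pose for bolt1: yaw -36.. compute
h_=np.array([561.5,-358]);t_=np.array([528,-402]);d=t_-h_;print(np.degrees(np.arctan2(d[1],d[0])))
go(545,-330,118,-37.3)
```

```text
-127.28432643645154
yaw 95.9 q6 -1.81 turn(rv) [ 0.001 -0.817  0.   ] shift [-281.8   -1.6 -253.3] pos [514.3  47.7 116.4] t 38.92 F [-0.4 -0.8 -0.8] g 0.0554
```

View pics/w34.png

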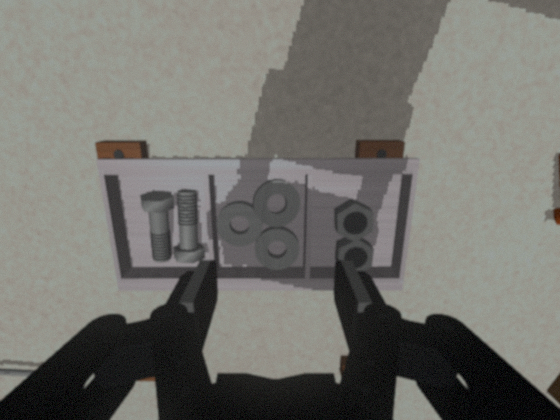

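All three washers are in. One bolt is left, so I'll turn the wrist 133° towards it.

Emit:
{"api": "send_rows", "payload": {
  "moves": [
    [0,0,0,0,0.116,0,0.65],
    [0,0,0,0,0.116,0,0.65],
    [0,0,0,0,0.116,0,0.65],
    [0,0,0,0,0.116,0,0.65],
    [0,0,0,0,0.116,0,0.65],
    [0,0,0,0,0.116,0,0.65],
    [0,0,0,0,0.116,0,0.65],
    [0,0,0,0,0.116,0,0.65],
    [0,0,0,0,0.116,0,0.65],
    [0,0,0,0,0.116,0,0.65],
    [0,0,0,0,0.116,0,0.65],
    [0,0,0,0,0.116,0,0.65],
    [0,0,0,0,0.116,0,0.65],
    [0,0,0,0,0.116,0,0.65],
    [0,0,0,0,0.116,0,0.65],
    [0,0,0,0,0.116,0,0.65],
    [0,0,0,0,0.116,0,0.65],
    [0,0,0,0,0.116,0,0.65],
    [0,0,0,0,0.116,0,0.65],
    [0,0,0,0,0.116,0,0.65]
  ]
}}

```text
t: 40.58
eef_pos: [0.5127, 0.0478, 0.1132]
tcp_rot: [-0.832, 1.675, -1.671]
wrist_force: [-0.3, -0.6, 0.8]
grip_width: 0.0553
```

Run:
```python
from h import *
go(518,-416,120,-37.3)
```

```text
yaw -37.4 q6 0.52 turn(rv) [ 0.005 -0.002  0.004] shift [365.8  -6.8 285.2] pos [512.7  47.8 113.2] t 40.58 F [-0.3 -0.6  0.8] g 0.0553
```

Emit:
{"api": "send_rows", "payload": {
  "moves": [
    [20.3,-0.5,15.8,0.005,0,0.004,0.55],
    [20.3,-0.5,15.8,0,0,0,0.55],
    [20.3,-0.5,15.8,0,0,0,0.55],
    [20.3,-0.5,15.8,0,0,0,0.55],
    [20.3,-0.5,15.8,0,0,0,0.55],
    [20.3,-0.5,15.8,0,0,0,0.55],
    [20.3,-0.5,15.8,0,0,0,0.55],
    [20.3,-0.5,15.8,0,0,0,0.55],
    [20.3,-0.5,15.8,0,0,0,0.55],
    [20.3,-0.5,15.8,0,0,0,0.55],
    [20.3,-0.5,15.8,0,0,0,0.55],
    [20.3,-0.5,15.8,0,0,0,0.55],
    [20.3,-0.5,15.8,0,0,0,0.55],
    [20.3,-0.5,15.8,0,0,0,0.55],
    [20.3,-0.5,15.8,0,0,0,0.55],
    [20.3,0,15.8,0,0,0,0.55],
    [20.3,0,15.8,0,0,0,0.55],
    [20.3,0,15.8,0,0,0,0.55],
    [0,0,0,0,0,0,0.55],
    [0,0,0,0,0,0,0.55]
  ]
}}

```text
t: 42.25
eef_pos: [0.5193, -0.4158, 0.12]
tcp_rot: [-0.828, 1.669, -1.667]
wrist_force: [1.0, 0.9, 0.4]
grip_width: 0.0469
```

Run:
```python
from h import *
go(518,-416,120,-37.3);snap('wrist','w35')
```

```text
yaw -37.2 q6 -0.21 turn(rv) [ 0.     0.002 -0.002] shift [ 1.   0.  -0.9] pos [ 519.3 -415.8  120. ] t 42.25 F [1.  0.9 0.4] g 0.0469
```

View pics/w35.png

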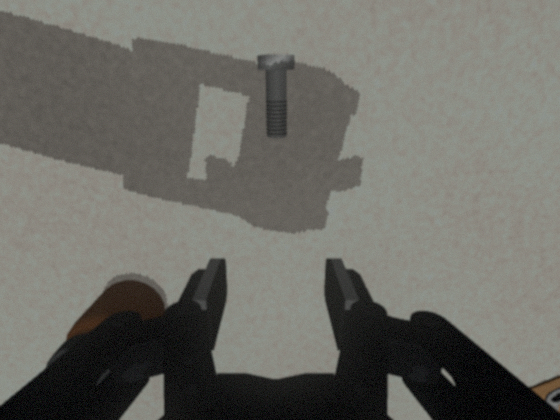

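Run:
```python
from h import *
h_=px('w35',276,55,.012)*1000;t_=px('w35',277,136,.010)*1000
d=(t_-h_)[:2];print(h_,t_,np.linalg.norm(d))
u=d/np.linalg.norm(d);yaw=np.degrees(np.arctan2(d[1],d[0]))+90;g=t_[:2]-31*u;print(g,yaw)
tx=np.array([np.sin(np.radians(yaw)),-np.cos(np.radians(yaw))]);g2=g-2.5*tx;print(g2)
go(*g2,25,yaw)
```

```text
[ 587.82277323 -326.05734196   12.        ] [ 552.69965836 -373.85386955   10.        ] 59.313921198598905
[ 571.0565051  -348.87335359] -36.31017886417237
[ 572.53689597 -346.85879585]
yaw -37.1 q6 -0.21 turn(rv) [ 0.    -0.014 -0.002] shift [-86.1  95.5   2.5] pos [ 519.5 -414.8  120.5] t 42.3 F [-1.1 -0.2  0.5] g 0.0473
```

The bolt has moved about 3 cm since I last saw it, presumably the announced knock. I'll use the new position.

Emit:
{"api": "send_rows", "payload": {
  "moves": [
    [-22,0,0.6,0,-0.014,0,0.55],
    [-22,0,0.6,0,0,0,0.55],
    [-22,10,0.6,0,0,0,0.55],
    [-20,20,0.6,0,0,0,0.55],
    [0,30,0,0,0,0,0.55],
    [0,30,0,0,0,0,0.55],
    [0,0,0,0,0,0,0.55],
    [0,0,0,0,0,0,0.55]
  ]
}}

```text
t: 42.97
eef_pos: [0.5728, -0.3461, 0.0312]
tcp_rot: [-0.84, 1.659, -1.656]
wrist_force: [0.2, -0.5, 0.9]
grip_width: 0.0471
```

Run:
```python
from h import *
snap('wrist','w36');go(572.5,-346.9,-10,-36.3)
```

```text
yaw -36.2 q6 -0.09 turn(rv) [-0.003  0.001 -0.001] shift [ 0.4 43.  -1. ] pos [ 573.6 -347.2   33. ] t 43.02 F [0.2 0.7 0.3] g 0.0473
```

View pics/w36.png

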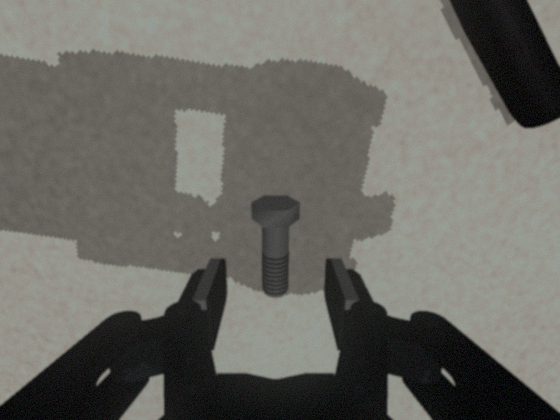

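Run:
```python
from h import *
h_=px('w36',275.5,197,.014)*1000;t_=px('w36',275.5,293,.008)*1000
d=(t_-h_)[:2];u=d/np.linalg.norm(d);print(h_,t_,np.linalg.norm(d),t_[:2]-31*u-2.5*u)
```

```text
[ 589.83398044 -323.16248866   14.        ] [ 551.36039558 -375.77753421    8.        ] 65.18097690183458 [ 571.13403436 -348.7358403 ]
```

Emit:
{"api": "send_rows", "payload": {
  "moves": [
    [0,15,0,0,0,0,0.55],
    [0,13,0,0,0,0,0.55],
    [0,9,0,0,0,0,0.55],
    [0,4,0,0,0,0,0.55],
    [0,0,0,0,0,0,0.1],
    [0,0,0,0,0,0,0.05],
    [0,0,0,0,0,0,0.05],
    [0,0,0,0,0,0,0.05],
    [0,0,0,0,0,0,0.05],
    [0,0,0,0,0,0,0.05]
  ]
}}

```text
t: 43.85
eef_pos: [0.5739, -0.348, -0.0077]
tcp_rot: [-0.837, 1.654, -1.661]
wrist_force: [0.4, 0.5, 5.4]
grip_width: 0.0129
```

Run:
```python
from h import *
snap('wrist','w37');go(572.5,-346.9,60,-36.3)
```

```text
yaw -36.3 q6 -0.09 turn(rv) [-0.004  0.001 -0.001] shift [ -0.1 -67.7  -1.7] pos [ 573.9 -348.    -7.7] t 43.9 F [-0.2  0.3  5.2] g 0.0131
```

View pics/w37.png

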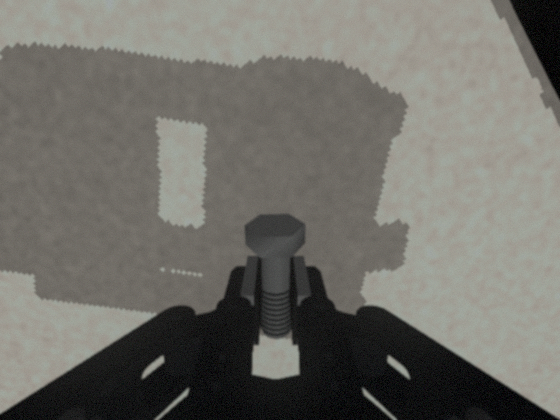

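Emit:
{"api": "send_rows", "payload": {
  "moves": [
    [0,-5,0,0,0,0,0.05],
    [0,-15,0,0,0,0,0.05],
    [0,-25,0,0,0,0,0.05],
    [0,-30,0,0,0,0,0.05],
    [0,0,0,0,0.104,0,0.05],
    [0,0,0,0,0.104,0,0.05],
    [0,0,0,0,0.104,0,0.05],
    [0,0,0,0,0.104,0,0.05],
    [0,0,0,0,0.104,0,0.05],
    [0,0,0,0,0.105,0,0.05],
    [0,0,0,0,0.105,0,0.05],
    [0,0,0,0,0.105,0,0.05],
    [0,0,0,0,0,0,0.05]
  ]
}}

```text
t: 44.98
eef_pos: [0.573, -0.3474, 0.066]
tcp_rot: [-0.105, 2.169, -2.17]
wrist_force: [-0.4, 0.4, -1.5]
grip_width: 0.0129
```

Run:
```python
from h import *
for n,u,v,z in(('b0 head end',157,193,.014),('b0 tip',161,261,.013),('b0 mid',160,235,.015),('b2 mid',188,225,.015),('b2head end',190,262,.014),('wall top in L',108,200,.025),('wall L outer top',103,200,.025),('floor edge L',130,240,.003),('divider',212,220,.025)):print(n,lane(px('w34',u,v,z)))
p=unl(-50,-103)*1000;print(p);go(*p,70,-84.15)
```

```text
b0 head end [-78.3 -81.2]
b0 tip [-15.1 -84.9]
b0 mid [-41.  -82.4]
b2 mid [-50.3 -57.4]
b2head end [-14.7 -58.8]
wall top in L [ -75.4 -117.2]
wall L outer top [ -75.4 -121.2]
floor edge L [ -31.1 -114.8]
divider [-58.5 -34.5]
[548.75861186 -69.95981339]
yaw -84.3 q6 0.75 turn(rv) [-0.    -0.003 -0.002] shift [  -4.1   -4.  -278.5] pos [ 573.  -347.4   66. ] t 44.98 F [-0.4  0.4 -1.5] g 0.0129
```

Emit:
{"api": "send_rows", "payload": {
  "moves": [
    [-0.6,-0.3,-23.2,0,0,0,0.05],
    [-0.6,-0.3,-23.2,0,0,0,0.05],
    [-0.6,-0.3,-23.2,0,0,0,0.05],
    [-0.6,-0.3,-23.2,0,0,0,0.05],
    [-0.6,-0.3,-23.2,0,0,0,0.05],
    [-0.6,-0.3,-23.2,0,0,0,0.05],
    [-0.6,-0.3,-23.2,0,0,0,0.05],
    [-0.6,-0.3,-23.2,0,0,0,0.05],
    [-0.6,-0.3,-23.2,0,0,0,0.05],
    [-0.6,-0.3,-23.2,0,0,0,0.05],
    [-0.6,-0.3,-23.2,0,0,0,0.05],
    [-0.6,-0.3,-23.2,0,0,0,0.05],
    [0,0,0,0,0,0,0.05],
    [0,0,0,0,0,0,0.05]
  ]
}}

```text
t: 46.15
eef_pos: [0.5517, -0.0691, 0.0697]
tcp_rot: [-0.114, 2.164, -2.166]
wrist_force: [0.5, -0.1, -0.8]
grip_width: 0.0128
```

Run:
```python
from h import *
p=unl(-47.5,-103)*1000;go(*p,15,-84.15);snap('wrist','w38')
```

```text
yaw -83.8 q6 1.13 turn(rv) [-0.001  0.005 -0.003] shift [ 0.5 54.7  0.6] pos [551.7 -69.1  69.7] t 46.15 F [ 0.5 -0.1 -0.8] g 0.0128
```

View pics/w38.png

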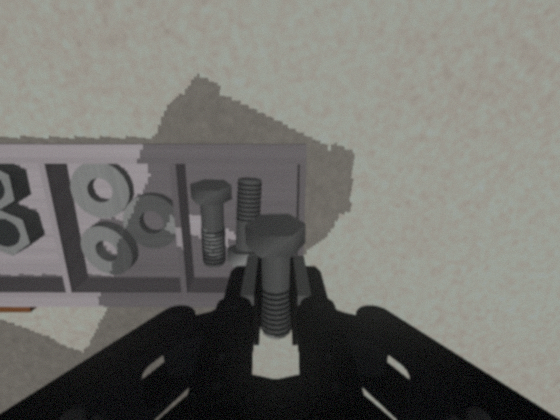

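Emit:
{"api": "send_rows", "payload": {
  "moves": [
    [0,20,0.5,0,0.005,0,0.05],
    [0,20,0,0,0,0,0.05],
    [0,10,0,0,0,0,0.05],
    [0,4,0,0,0,0,0.05],
    [0,0,0,0,0,0,0.05],
    [0,0,0,0,0,0,0.05],
    [0,0,0,0,0,0,0.3],
    [0,0,0,0,0,0,0.35],
    [0,0,0,0,0,0,0.35],
    [0,-10,0,0,0,0,0.35],
    [0,-20,0,0,0,0,0.5],
    [0,-30,0,0,0,0,0.5],
    [0,-30,0,0,0,0,0.8],
    [0,-20,0,0,0,0,1],
    [0,0,0,0,0,0,1]
  ]
}}

```text
t: 47.45
eef_pos: [0.5535, -0.0709, 0.1308]
tcp_rot: [-0.095, 2.162, -2.17]
wrist_force: [1.2, -0.5, 1.1]
grip_width: 0.077
```

Run:
```python
from h import *
snap('wrist','w39');snap('scene','sc39')
p=unl(-140,4)*1000;print(p);go(*p,120,-84.15)
```

```text
[448.32140233  27.30974476]
yaw -84.4 q6 1.13 turn(rv) [-0.001 -0.004 -0.004] shift [  93.     6.6 -107.7] pos [551.8 -70.3 126.6] t 47.55 F [-0.1 -0.3 -0.4] g 0.0852
```

View pics/w39.png

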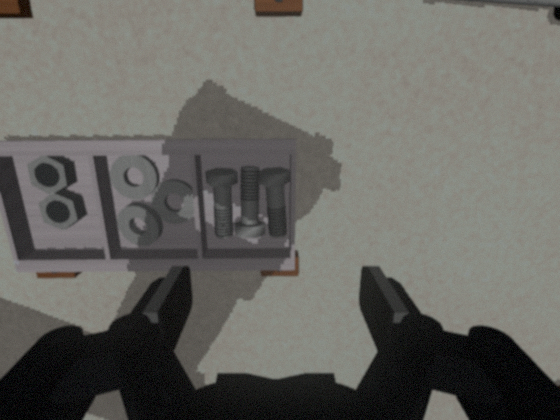

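View pics/sc39.png

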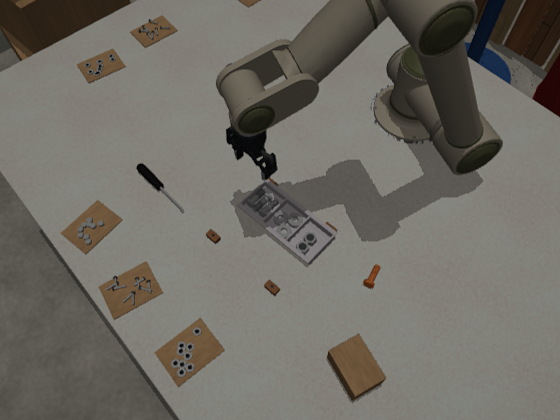

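All five loose fasteners are sorted: three bolts, three washers and two nuts, each with their kind. Next I'll go behind the near lip to push the tray back.

Emit:
{"api": "send_rows", "payload": {
  "moves": [
    [18.6,0,-21.5,0,0,0,1],
    [18.6,0,-21.5,0,0,0,1],
    [18.6,0,-21.5,0,0,0,1],
    [18.6,0,-21.5,0,0,0,1],
    [18.6,0,-21.5,0,0,0,1],
    [0,0,0,0,0,0,1],
    [0,0,0,0,0,0,1]
  ]
}}

```text
t: 48.13
eef_pos: [0.4476, 0.0283, 0.1248]
tcp_rot: [-0.107, 2.17, -2.17]
wrist_force: [0.2, 0.1, 0.4]
grip_width: 0.0853
```

Run:
```python
from h import *
snap('wrist','w40')
p=unl(-140,4)*1000;print(p);go(*p,-22,-84.15)
```

```text
[448.32140233  27.30974476]
yaw -84.4 q6 1.27 turn(rv) [-0.    -0.004 -0.002] shift [  0.3 146.9   0.2] pos [448.6  27.6 124.9] t 48.18 F [ 0.1  0.6 -0. ] g 0.0855
```

View pics/w40.png

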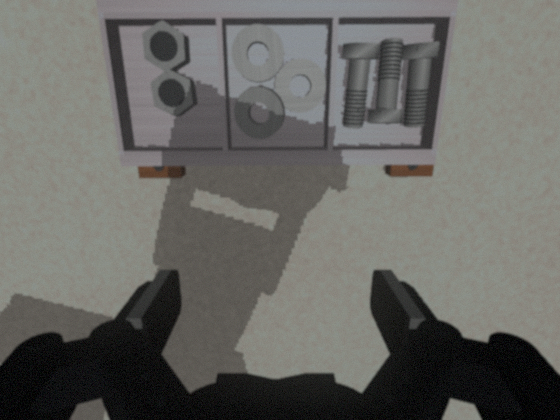

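Run:
```python
from h import *
for u,v,z in((125,165,.025),(450,163,.025),(97,2,.025),(460,2,.025),(275,164,.025)):print(lane(px('w40',u,v,z)))
```

```text
[-108.5  124.4]
[-107.5 -133.9]
[  4.8 127.7]
[   4.2 -122.9]
[-108.     5.1]
```

Emit:
{"api": "send_rows", "payload": {
  "moves": [
    [0,25,0,0,-0.004,0,1],
    [0,25,0,0,0,0,1],
    [0,25,0,0,0,0,1],
    [0,25,0,0,0,0,1],
    [0,20,0,0,0,0,1],
    [0,12,0,0,0,0,1],
    [0,8,0,0,0,0,1],
    [0,7,0,0,0,0,1],
    [0,0,0,0,0,0,1],
    [0,0,0,0,0,0,1]
  ]
}}

```text
t: 49.02
eef_pos: [0.4493, 0.0273, -0.0218]
tcp_rot: [-0.107, 2.168, -2.169]
wrist_force: [-0.1, 0.6, -0.1]
grip_width: 0.0856
```

Run:
```python
from h import *
snap('wrist','w41')
p=unl(-140,4)*1000;print(lane(arm.sense()['eef_pos']));go(*p,-22,-84.15)
```

```text
[-138.9    3.9]
yaw -84.2 q6 1.27 turn(rv) [-0.001 -0.    -0.003] shift [ 1.1  0.6 -0.1] pos [449.5  27.3 -21.4] t 49.07 F [-0.3 -0.4  0.9] g 0.0857
```

View pics/w41.png

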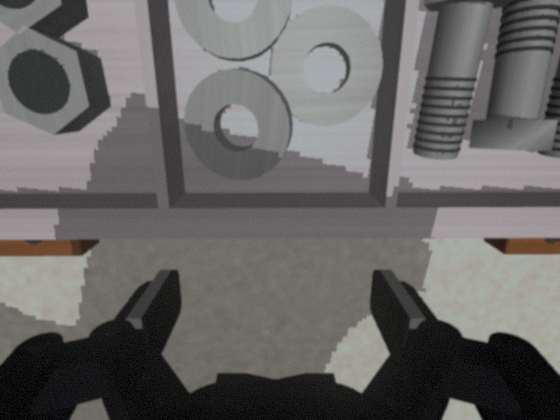

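Emit:
{"api": "send_rows", "payload": {
  "moves": [
    [-5,2,0,0,0,0,1],
    [-6,0,0,0,0,0,1],
    [-4,0,0,0,0,0,1],
    [-2,0,0,0,0,0,1],
    [-2,0,0,0,0,0,1],
    [-2,0,0,0,0,0,1],
    [-2,0,0,0,0,0,1],
    [-2,0,0,0,0,0,1],
    [-3,0,0,0,0,0,1],
    [-4,0,0,0,0,0,1],
    [-5,0,0,0,0,0,1],
    [-5,0,0,0,0,0,1],
    [-5,0,0,0,0,0,1],
    [-5,0,0,0,0,0,1],
    [-5,0,0,0,0,0,1],
    [-5,0,0,0,0,0,1],
    [-5,0,0,0,0,0,1],
    [-5,0,0,0,0,0,1],
    [-5,0,0,0,0,0,1],
    [-5,0,0,0,0,0,1]
  ]
}}

```text
t: 50.73
eef_pos: [0.5288, 0.0361, -0.0239]
tcp_rot: [-0.113, 2.17, -2.17]
wrist_force: [-6.2, -0.4, 2.7]
grip_width: 0.0853
```

Run:
```python
from h import *
snap('wrist','w42');print(lane(arm.sense()['eef_pos']));st()
```

```text
[-57.7   4.4]
{'t': 50.783, 'joints': [-0.155, 0.644, 1.647, -0.0, 0.851, 1.314], 'eef_pos': [0.53, 0.036, -0.024], 'tcp_rot': [-0.111, 2.169, -2.169], 'wrist_force': [-3.179, 0.754, 0.025], 'grip_width': 0.085}
[[-0.995  0.     0.102]
 [-0.102 -0.    -0.995]
 [-0.    -1.     0.   ]]
```

View pics/w42.png

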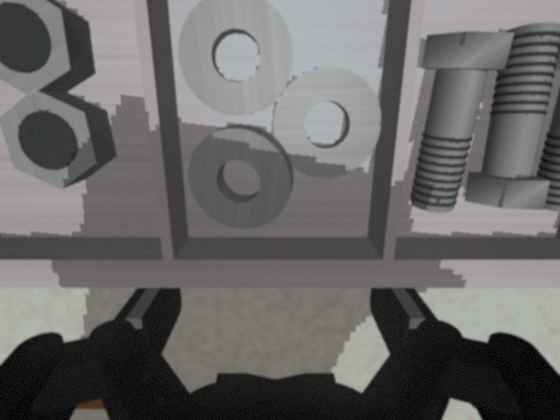

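The near lip sits flat on both fingers and the contents are undisturbed. About 40 mm to go.

Emit:
{"api": "send_rows", "payload": {
  "moves": [
    [-3,0,0,0,0,0,1],
    [-5,0,0,0,0,0,1],
    [-5,0,0,0,0,0,1],
    [-5,0,0,0,0,0,1],
    [-5,0,0,0,0,0,1],
    [-4,0,0,0,0,0,1],
    [-3,0,0,0,0,0,1],
    [-2,0,0,0,0,0,1],
    [-2,0,0,0,0,0,1],
    [-1,0,0,0,0,0,1],
    [-1,0,0,0,0,0,1],
    [0,0,0,0,0,0,1]
  ]
}}

```text
t: 51.78
eef_pos: [0.565, 0.0397, -0.0239]
tcp_rot: [-0.111, 2.169, -2.169]
wrist_force: [-4.7, 0.1, 0.6]
grip_width: 0.0853
```

Emit:
{"api": "send_rows", "payload": {
  "moves": [
    [-1,0,0,0,0,0,1],
    [-1,0,0,0,0,0,1],
    [-1,0,0,0,0,0,1],
    [0,0,0,0,0,0,1],
    [0,0,0,0,0,0,1]
  ]
}}

```text
t: 52.2
eef_pos: [0.5677, 0.0399, -0.0239]
tcp_rot: [-0.112, 2.169, -2.17]
wrist_force: [-6.6, -1.5, 1.5]
grip_width: 0.0857
```

Run:
```python
from h import *
s=arm.sense();print(lane(s['eef_pos']),s['wrist_force'])
```

```text
[-20.    4.4] [-6.56997057 -1.51807498  1.50292996]
```

Emit:
{"api": "send_rows", "payload": {
  "moves": [
    [-1,0,0,0,0,0,1],
    [-1,0,0,0,0,0,1],
    [0,0,0,0,0,0,1],
    [0,0,0,0,0,0,1]
  ]
}}

```text
t: 52.53
eef_pos: [0.5678, 0.0398, -0.024]
tcp_rot: [-0.117, 2.171, -2.172]
wrist_force: [-13.5, -4.5, 6.2]
grip_width: 0.0853
```

Emit:
{"api": "send_rows", "payload": {
  "moves": [
    [-1,0,0,0,0,0,1],
    [-1,0,0,0,0,0,1],
    [0,0,0,0,0,0,1],
    [0,0,0,0,0,0,1]
  ]
}}

```text
t: 52.87
eef_pos: [0.5678, 0.0399, -0.0241]
tcp_rot: [-0.123, 2.173, -2.174]
wrist_force: [-20.9, -6.1, 12.0]
grip_width: 0.0856
```

The force climbs to 21 N with no further motion, so the tray is against the rear stops. I'll back off and check.

Emit:
{"api": "send_rows", "payload": {
  "moves": [
    [3,0,0,0,0,0,1],
    [5,0,0,0,0,0,1],
    [10,0,0,0,0,0,1],
    [10,0,0,0,0,0,1],
    [5,-20,0,0,0,0,1],
    [0,-30,0,0,0,0,1],
    [0,-30,0,0,0,0,1],
    [10,-30,0,0,0,0,1],
    [10,-30,0,0,0,0,1],
    [10,-20,0,0,0,0,1],
    [0,0,0,0,0,0,1],
    [0,0,0,0,0,0,1]
  ]
}}

```text
t: 53.87
eef_pos: [0.5106, 0.0338, 0.1371]
tcp_rot: [-0.104, 2.166, -2.168]
wrist_force: [0.0, -0.1, -0.5]
grip_width: 0.0851
```

Run:
```python
from h import *
snap('wrist','w43');snap('scene','sc43');snap('side','s43');crop('s43',220,120,400,255,4.4,'s43c');st()
```

```text
{'t': 54.017, 'joints': [-0.166, 0.388, 1.534, 0.0, 1.219, 1.303], 'eef_pos': [0.51, 0.034, 0.135], 'tcp_rot': [-0.11, 2.169, -2.169], 'wrist_force': [-0.135, -0.318, -0.193], 'grip_width': 0.086}
[[-0.995  0.001  0.102]
 [-0.102  0.    -0.995]
 [-0.001 -1.    -0.   ]]
```

View pics/w43.png

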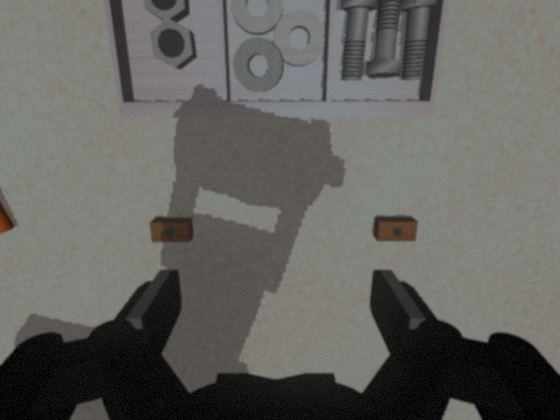

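View pics/sc43.png

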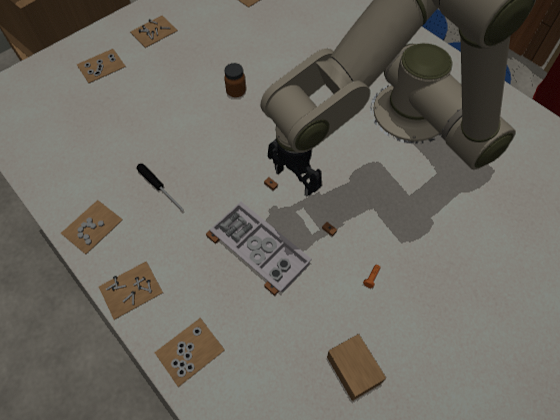

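View pics/s43c.png

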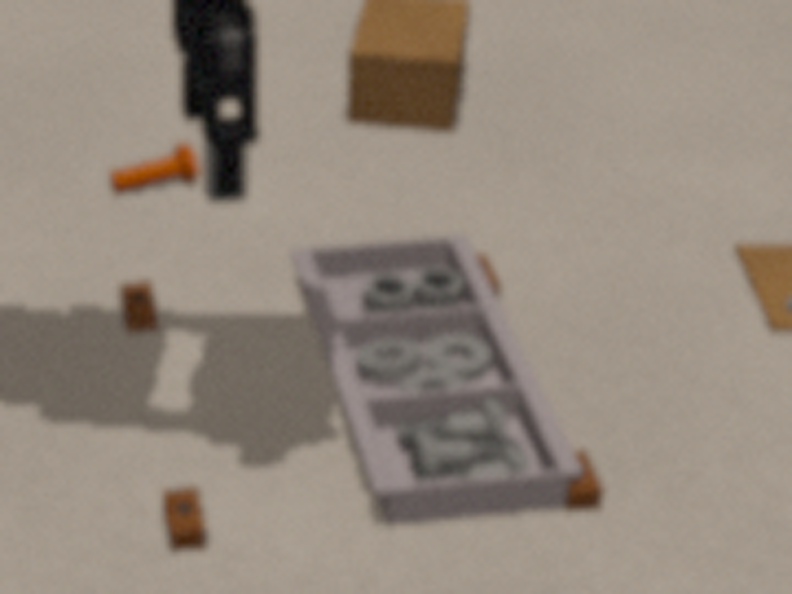

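Run:
```python
from h import *
for u,v,z in((123,116,.025),(434,115,.025),(171,231,.015),(397,231,.015)):print(lane(px('w43',u,v,z)))
print(arm.finish_job())
```

```text
[ -8.  125.4]
[  -7.2 -122.7]
[-110.2   99.9]
[-110.3 -108.2]
the job is handed in; nothing more can be done
None
```

I handed the job in at about t = 54 s of the 210 s allowed. No verdict was reported.

**What I did:**
- **Front stops:** I dragged the tray by its far lip with both open fingers until it sat against the front stops.
- **Sorting:** I put the five loose fasteners I found (2 bolts, 2 washers, 1 nut) in with their samples. The orange bolt was left alone.
- **Rear stops:** I pushed the loaded tray back by its near lip until the rear stops took the force.

**Last checks:**
- **Tray position:** the near lip measured 7 to 8 mm on the robot's side of the lane's middle. That puts the tray at x ≈ +50 mm, about 1 mm off the lane's middle and about 0.2° from square.
- **Contents:** every compartment held only its own kind, and I saw nothing else loose on the board.
- **Bystanders:** the jar, carton and screwdriver looked unmoved in the pictures; I did not measure them.

**What went wrong or disagreed:**
- **Fingertip position:** the cameras and light contact with the board put the fingertips about 14 mm behind the reported TCP when shut, and about 33 mm behind when open. The description says 17 mm ahead. I worked from the observed values.
- **Washer slip:** the second washer slipped out of the first grasp, and the retry held.
- **Knocked bolt:** the last bolt had shifted about 3 cm, so I located it again before grasping.
- **Grip readings:** the grip width read 1.5 to 4.5 mm under the true part sizes.

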